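Load the jar-lid coder for the next batch

ROBOT

A 7-joint arm with a two-finger parallel gripper is mounted at the origin on the work surface. World frame = base frame: x ahead of the robot, y to its left, z up, the work surface at z = 0. Lengths are in mm, angles in rad, forces in N, time in s.
With the tool pointing down it reaches from about 350 to 900 mm from the base axis. Payload 8.1 kg.
Tool frame: the origin (TCP) lies on the centre line of the jaws, within the pads' length; the fingertips stand 25 mm ahead of it and the grasp point (between the pads) lies 6 mm ahead of it; z points along the fingers, y is the line along which they close (so a half turn about z gives the same grasp; the last joint's range is limited). The gripper opens to 92 mm and grips with 3 to 60 N. Pads are 19 mm wide; open, the fingers measure 130 mm over their backs; the gripper's body (75 mm by 190 mm) begins 47 mm behind the grasp point.
Start: joints at [1.115, 0.434, 0.025, 1.573, -0.012, 1.134, -0.075], TCP at [215.931, -586.527, 251.742] pointing down, gripper open.
Joint ranges: [-2.62, 2.62], [-0.44, 2.09], [-1.27, 1.32], [0.08, 2.57], [-1.32, 4.46], [0.12, 2], [-2.74, 2.74]. Speed limits (rad/s): [2.22, 2.22, 3.01, 3.01, 3.14, 3.14, 3.14].

INTERFACE

Orientations are given as a 3x3 rotation matrix whose columns are the frame's x, y, z axes.
In Python, from station import ctrl gives the robot as it stands.
- The arm moves only by the shell command python3 -m creep 'ROWS'. ROWS is JSON, a list of rows, each a list of 5 numbers: the shift along the tool's x, y, z in m, then the turn about the tool's z in rad, then the closure, from 0 (fully open) to 1 (shut). A call has 1 to 12 rows; each row is the pose to reach, as a shift and turn from the pose commanded when the call began, along the tool's axes at that moment; what a row does not reach only later rows make up. A row lasts 1/12 s, in which the tool goes at most 41.7 mm and 7.16 degrees, less where a joint would pass 70% of its speed; a pose out of reach is approached as far as the arm can. A call with a gripper value outside its range is refused whole. The fingers move at their own pace and stop on an object; the grip force is fixed at half the most. Time passes only in rows, so rows that repeat a pose let the fingers close. It gives the time, the measured TCP pose, the force, the opening and the grip force at its end, in the units of the state.
- ctrl.observe(): the state, without advancing time (a new reading comes with each control period).
- ctrl.read_camera(name): name is "scene" or "top" or "wrist"; returns a dict with "image" (400x640x3 uint8, red, green, blue), "K" (3x3 intrinsics, pixels), "cam_to_world" (4x4, takes a point from camera to world coordinates); the wrist camera has in their place "tool_from_camera" (4x4, takes a point from camera to tool coordinates, whose origin is the TCP and whose axes are the flange's). Camera axes: x right, y down, z forward; pixel columns grow to the right and rows downward; lengths in mm; the calibration is good to about 2 mm. A picture is of the moment at which its call begins: read the wrist's pose just before it. There is no depth.
- ctrl.close_job(): hands the job in; it is judged then, once.
The state is a dict: "time_s": time; "joint_pos": joint angles; "dq": joint speeds; "effort": joint torques, N m; "eef_pos": TCP position; "eef_rot": TCP orientation; "contact_force": force on the tool from outside, world axes, zero at the start; "torque": the same for the moment, N m; "opening": finger opening in mm; "finger_force": force on a finger pad.
Only numpy, scipy, OpenCV 4.12 (cv2) and the standard library are available. Lean on these libraries where they do the work, as an engineer would, in place of code of your own. Each camera call takes 0.05 s, during which the arm holds its last target. There are 200 camera calls.

TASK

Get the lid coder ready for the next batch: before loading it, turn the stamp turret on top until the one wide stamp clicks in over the port in the clear guard, and move the coded jar from the open front nest into the cardboard tray, standing. Then load every salsa jar waiting on the bench: stand one in the front nest, pull up the sprung index knob, swing the crank one hole anticlockwise (seen from above) and let the pin snap home, and so on until all are under the guard, one nest after the other with none skipped, and the front nest is empty. Leave the other things on the bench where they are.

Things in the scene. Friction and masses are not known exactly. Their poses are not given: they have to be found in the camera images.
- coder: Bench lid coder, white and grey, fixed. Origin on the bench under the dial's vertical axis; x points away from its open front, y to its left (towards the index crank). The dial (244 mm wide) has four jar nests 90 degrees apart, 80 mm from the axis. A clear guard, top 150 mm above the bench, covers x from -0.03 back and y within 0.133 either way; only the front nest is open from above.
- place0 (a point): Front nest position, open for loading, at coder x = -0.080, fixed to the machine; on the dial's top face, 60 mm above the bench, where a seated jar's underside stands. With the index pin home a nest is always here. A nest is a ring of four round-topped posts at its corners, 8 mm thick, 40 mm high, leaving a 63 mm round space for the 58 mm jar.
- place1 (a point): The next position, one step anticlockwise from the front: coder y = -0.080, under the guard. Same height as place0.
- place2 (a point): The position two steps on, at the back under the guard and the stamp port (coder x = +0.080). Same height.
- place3 (a point): The position three steps on, under the guard on the crank's side (coder y = +0.080). Same height.
- crank (a joint): Angle of the index crank in rad, positive anticlockwise from above; 0 at the start, with the knob straight in front of the crank's axis (towards coder -x). The vertical axis is at coder x = 0, y = 0.225; a belt turns the dial with it one to one, same way. Holes in the plate beneath every 90 degrees: locked to 1 degree with the pin in, turns freely without stops with the pin pulled.
- plunger (a joint): Pull of the index plunger in m: 0 with the pin home in a hole, 0.008 when its tip clears the plate (about 0.007 when let go between holes, resting on it), 0.014 at its stop. The spring pushes it down with 6 N at 0, 10 N at the stop. The round pin tip finds the hole if let go within about 2 degrees of it.
- index_knob (a point): Middle of the index knob: black upright cylinder 24 mm across, 28 mm high, on the crank arm 55 mm from the crank's axis; 152 mm above the bench with the pin home; the arm's top is 26 mm below it. It rises with the plunger and is round, so it can turn in a grip. Pull straight up, carry round the axis, let go.
- turret (a joint): Angle of the stamp turret in rad, positive anticlockwise from above; 0 (or a full turn) is the wide stamp over the port. A sprung roller gives six detents 60 degrees apart (0, 1.047, 2.094, ..) where it clicks and centres itself; about 0.2 N m turns it out of one. Turns either way without stops.
- turret_grip (a point): On the turret's vertical axis: a black bar standing on the turret, 50 mm long, 14 mm thick, 38 mm high; this point is 12 mm below its top, 26 mm above its foot, 242 mm above the bench. The bar is in line with the wide stamp: it lies along y of this frame, which turns with the turret and equals coder's axes at joint 0.
- wide_stamp (a point): Centre of the wide stamp's holder on the turret's disc, seen from above as a steel cap 29 mm across; the other five are 14 mm across. 49.5 mm from the turret's axis.
- stamp_port (a point): Centre of the port (black ring, 42 mm) on the guard's top face, above place2.
- jar_a: A straight glass jar of red salsa waiting to be coded, standing on the bench to the robot's right: 58 mm diameter, 76 mm tall, about 0.24 kg, gold screw lid (top 15 mm). Origin: centre of its underside, z up. Absent (None) in some starts.
- jar_b: A straight glass jar of red salsa waiting to be coded, standing on the bench to the robot's right: 58 mm diameter, 76 mm tall, about 0.24 kg, gold screw lid (top 15 mm). Origin: centre of its underside, z up. Absent (None) in some starts.
- jar_c: A straight glass jar of red salsa waiting to be coded, standing on the bench to the robot's right: 58 mm diameter, 76 mm tall, about 0.24 kg, gold screw lid (top 15 mm). Origin: centre of its underside, z up. Absent (None) in some starts.
- jar_d: A straight glass jar of red salsa waiting to be coded, standing on the bench to the robot's right: 58 mm diameter, 76 mm tall, about 0.24 kg, gold screw lid (top 15 mm). Origin: centre of its underside, z up. Absent (None) in some starts.
- coded_jar: The finished jar, alike but with a small dark code bar on its lid, in the front nest at the start: 58 mm diameter, 76 mm tall, 0.24 kg. Origin: centre of its underside.
- tray: Shallow open cardboard tray, fixed to the bench, on the robot's left beyond the crank: 170 mm (its x) by 130 mm (its y) by 35 mm high, walls and floor 4 mm. Origin: centre of its underside.
- wide_jar_1: Bystander, leave alone: squat green pickle jar, 80 mm diameter, 96 mm tall. Origin: centre of its underside.
- wide_jar_2: Bystander, leave alone: squat green pickle jar, 80 mm diameter, 96 mm tall. Origin: centre of its underside.
- label_roll: Bystander, leave alone: roll of paper labels, 96 mm diameter, 40 mm high.
- ink_tin: Bystander, leave alone: flat tin, 60 mm diameter, 24 mm high.
- stamp_pad: Bystander, leave alone: dark stamp pad case, 110 by 70 by 18 mm.
Mind the look-alikes: they are no part of the job. Leave any orange or pink look-alike of the coded_jar alone.

How it is judged (in metres and radians):
On the way, in this order (a step that is already met when the one before it is completed fails the run):
1. the wide stamp is clicked in over the port (horizontal distance between wide_stamp and stamp_port below 0.005 m and velocity of joint turret between -0.1 and 0.1 rad/s), for 0.3 s.
2. a first new jar stands at the first position under the guard with the index pin home (((horizontal distance between jar_a and place1 below 0.008 m and z of jar_a in the frame of place1 below 0.006 m and angle between jar_a's own z axis and vertical below 0.1 rad) or (horizontal distance between jar_b and place1 below 0.008 m and z of jar_b in the frame of place1 below 0.006 m and angle between jar_b's own z axis and vertical below 0.1 rad) or (horizontal distance between jar_c and place1 below 0.008 m and z of jar_c in the frame of place1 below 0.006 m and angle between jar_c's own z axis and vertical below 0.1 rad) or (horizontal distance between jar_d and place1 below 0.008 m and z of jar_d in the frame of place1 below 0.006 m and angle between jar_d's own z axis and vertical below 0.1 rad)) and value of joint plunger below 0.002 m), for 0.2 s.
3. a second new jar has followed it, the two in adjoining nests under the guard, pin home (all of step 2 and ((horizontal distance between jar_a and place2 below 0.008 m and z of jar_a in the frame of place2 below 0.006 m and angle between jar_a's own z axis and vertical below 0.1 rad) or (horizontal distance between jar_b and place2 below 0.008 m and z of jar_b in the frame of place2 below 0.006 m and angle between jar_b's own z axis and vertical below 0.1 rad) or (horizontal distance between jar_c and place2 below 0.008 m and z of jar_c in the frame of place2 below 0.006 m and angle between jar_c's own z axis and vertical below 0.1 rad) or (horizontal distance between jar_d and place2 below 0.008 m and z of jar_d in the frame of place2 below 0.006 m and angle between jar_d's own z axis and vertical below 0.1 rad))), for 0.2 s.
At the end, for the whole second after the job is handed in: Wide stamp over the port (5 mm); coded jar upright on the tray's floor (axis over 25 mm from its walls); every salsa jar upright and fully down in adjoining nests from place1 on (within 8 mm), front nest empty; index pin home (plunger under 2 mm); all at rest, other things not moved over 30 mm (all of step 3 and horizontal distance between wide_stamp and stamp_port below 0.005 m and x of coded_jar in the frame of tray between -0.06 and 0.06 m and y of coded_jar in the frame of tray between -0.04 and 0.04 m and height (world z) of coded_jar below 0.012 m and angle between coded_jar's own z axis and vertical below 0.1 rad and ((horizontal distance between jar_a and place1 below 0.008 m and z of jar_a in the frame of place1 below 0.006 m and angle between jar_a's own z axis and vertical below 0.1 rad) or (horizontal distance between jar_a and place2 below 0.008 m and z of jar_a in the frame of place2 below 0.006 m and angle between jar_a's own z axis and vertical below 0.1 rad) or (horizontal distance between jar_a and place3 below 0.008 m and z of jar_a in the frame of place3 below 0.006 m and angle between jar_a's own z axis and vertical below 0.1 rad)) and ((horizontal distance between jar_b and place1 below 0.008 m and z of jar_b in the frame of place1 below 0.006 m and angle between jar_b's own z axis and vertical below 0.1 rad) or (horizontal distance between jar_b and place2 below 0.008 m and z of jar_b in the frame of place2 below 0.006 m and angle between jar_b's own z axis and vertical below 0.1 rad) or (horizontal distance between jar_b and place3 below 0.008 m and z of jar_b in the frame of place3 below 0.006 m and angle between jar_b's own z axis and vertical below 0.1 rad)) and ((horizontal distance between jar_c and place1 below 0.008 m and z of jar_c in the frame of place1 below 0.006 m and angle between jar_c's own z axis and vertical below 0.1 rad) or (horizontal distance between jar_c and place2 below 0.008 m and z of jar_c in the frame of place2 below 0.006 m and angle between jar_c's own z axis and vertical below 0.1 rad) or (horizontal distance between jar_c and place3 below 0.008 m and z of jar_c in the frame of place3 below 0.006 m and angle between jar_c's own z axis and vertical below 0.1 rad)) and ((horizontal distance between jar_d and place1 below 0.008 m and z of jar_d in the frame of place1 below 0.006 m and angle between jar_d's own z axis and vertical below 0.1 rad) or (horizontal distance between jar_d and place2 below 0.008 m and z of jar_d in the frame of place2 below 0.006 m and angle between jar_d's own z axis and vertical below 0.1 rad) or (horizontal distance between jar_d and place3 below 0.008 m and z of jar_d in the frame of place3 below 0.006 m and angle between jar_d's own z axis and vertical below 0.1 rad)) and linear speed of each of jar_a, jar_b, jar_c, jar_d, coded_jar below 0.02 m/s); the robot touches nothing.
It fails at once if the index crank swung the wrong way (clockwise) past half a step from its start (value of joint crank below -0.8 rad).
It fails at once if a bystander pushed more than 30 mm aside (distance of any of wide_jar_1, wide_jar_2, label_roll, ink_tin, stamp_pad from where it was at the start of the episode above 0.03 m).
It fails at once if a pickle jar knocked over (angle between any of wide_jar_1, wide_jar_2's own z axis and vertical above 0.5 rad).
Of jar_a, jar_b, jar_c, jar_d only 2 to 3 are there at a start; the rules pass over those that are not, and their reading is None.
At some moment in a run one of jar_a, jar_b, jar_c, jar_d may be knocked a few centimetres aside while the robot is not near it.
It also fails if it takes over 210 s, if anything falls off the work surface, if the arm or the gripper's body presses on something with over 40 N, if the wrist force passes 120 N, or if a joint passes its speed limit or range.

## Working session

There is one attempt and no reset: what is moved stays moved. The work goes in short steps, Python scripts to look and compute and a shell command to move; the robot and the scene stay as the last step left them, time stands still between calls to the robot, and variables do not carry over. Pictures are saved under pics/ and viewed, at most 17 in all, crops included, and the job is handed in when it is done.

```bash
ls; mkdir -p pics; python3 - <<'E'
from station import ctrl
import cv2,numpy as np
s=ctrl.observe();print(s['time_s'],s['eef_pos'],np.round(s['eef_rot'],3).tolist(),s['opening'])
for n in ['scene','top']:
    c=ctrl.read_camera(n);cv2.imwrite(f'pics/{n}0.png',c['image'][:,:,::-1]);np.savez(f'{n}0.npz',**c);print(n,np.round(c['K'],1).tolist(),np.round(c['cam_to_world'],3).tolist())
c=ctrl.read_camera('wrist');print(np.round(c['tool_from_camera'],3).tolist(),np.round(c['K'],1).tolist())
E
```

```text
pics
0.0 [ 215.74366199 -586.0944126   250.94916885] [[0.938, 0.345, -0.001], [0.345, -0.938, 0.001], [-0.0, -0.002, -1.0]] 91.88552831247253
scene [[505.1, 0.0, 312.1], [0.0, 505.1, 202.3], [0.0, 0.0, 1.0]] [[0.309, 0.78, -0.544, 1354.072], [0.951, -0.261, 0.167, -274.584], [-0.012, -0.569, -0.822, 1429.461], [0.0, 0.0, 0.0, 1.0]]
top [[397.6, 0.0, 319.5], [0.0, 397.6, 209.5], [0.0, 0.0, 1.0]] [[0.016, -0.993, 0.12, 334.509], [-1.0, -0.016, 0.006, 5.925], [-0.004, -0.12, -0.993, 1299.488], [0.0, 0.0, 0.0, 1.0]]
[[0.001, -0.958, -0.286, 78.082], [1.0, 0.001, -0.0, -0.277], [0.001, -0.286, 0.958, -133.194], [0.0, 0.0, 0.0, 1.0]] [[339.8, 0.0, 311.3], [0.0, 339.8, 201.2], [0.0, 0.0, 1.0]]
```

View pics/top0.png

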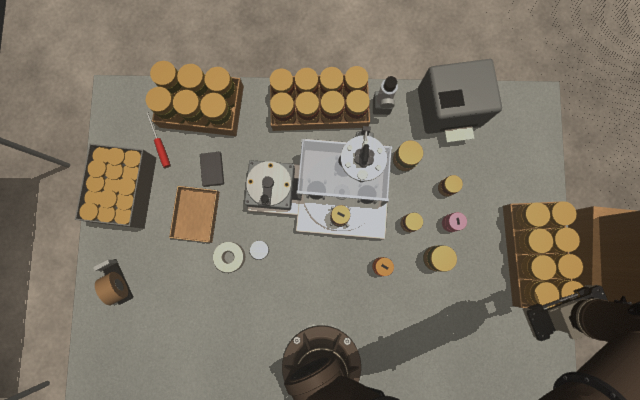

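View pics/scene0.png

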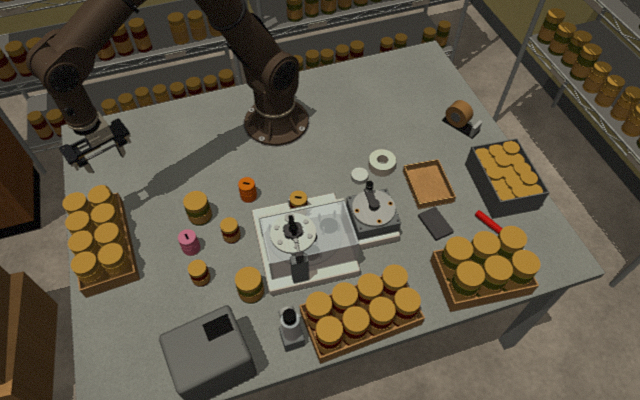

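The top view shows the coder at about (343,185), the coded jar in the front nest at (341,214), the crank at (268,188), the turret at (363,157) and the tray at (194,215).

Candidates for a salsa jar:
- **Gold, narrow:** (414,222) and (453,185). These are the ones I choose.
- **Pink look-alike:** (457,222).
- **Orange look-alike:** (384,267).
- **Pickle jars:** (410,154) and (441,258).
- **Racks:** the jars stored in them.

The coded jar is the gold one in the nest, not the orange or pink one. I'll check these in one close crop.

```bash
cat > h.py <<'E'
import numpy as np,cv2
from station import ctrl
def ray(c,uv,z,T=None):
    T=c['cam_to_world'] if T is None else T
    d=T[:3,:3]@np.linalg.inv(c['K'])@np.array([uv[0],uv[1],1.]);o=T[:3,3]
    return o+d*(z-o[2])/d[2]
def wristT(c,s):
    T=np.eye(4);T[:3,:3]=s['eef_rot'];T[:3,3]=s['eef_pos'];return T@c['tool_from_camera']
def proj(c,p,T=None):
    T=c['cam_to_world'] if T is None else T
    q=c['K']@(np.linalg.inv(T)@np.append(p,1))[:3];return q[:2]/q[2]
def discs(img,lo,hi,amin=100,amax=1e6):
    m=cv2.inRange(cv2.cvtColor(img,cv2.COLOR_RGB2HSV),lo,hi);m=cv2.morphologyEx(m,cv2.MORPH_OPEN,np.ones((3,3)))
    out=[]
    for k in cv2.findContours(m,cv2.RETR_EXTERNAL,cv2.CHAIN_APPROX_NONE)[0]:
        a=cv2.contourArea(k)
        if amin<a<amax:
            (u,v),r=cv2.minEnclosingCircle(k);out.append((round(u,1),round(v,1),round(r,1),a))
    return out
E
python3 - <<'E'
from h import *
c=dict(np.load('top0.npz'));im=c['image']
cr=cv2.resize(im[125:285,230:480],None,fx=3.2,fy=3.2,interpolation=cv2.INTER_CUBIC);cv2.imwrite('pics/topcrop.png',cr[:,:,::-1])
for n in ['top','scene']:
    c=dict(np.load(n+'0.npz'))
    for d in discs(c['image'],(17,90,70),(30,255,255),80):
        if n=='top' and not(300<d[0]<500 and 130<d[1]<280): continue
        if n=='scene' and not(150<d[0]<330 and 180<d[1]<310): continue
        print(n,d,np.round(ray(c,d,76),0),np.round(ray(c,d,136),0))
E
```

```text
top (443.4, 257.8, 13.5, 506.5) [ 340. -367.   76.] [ 340. -349.  136.]
top (413.4, 221.1, 9.0, 232.5) [ 451. -277.   76.] [ 445. -263.  136.]
top (340.5, 214.5, 9.6, 254.0) [468. -52.  76.] [461. -49. 136.]
top (452.9, 183.5, 9.3, 238.5) [ 571. -401.   76.] [ 559. -381.  136.]
top (410.1, 152.4, 12.6, 450.5) [ 668. -269.   76.] [ 652. -256.  136.]
scene (247.9, 279.4, 13.6, 498.0) [ 661. -265.   76.] [ 692. -266.  136.]
scene (196.9, 267.9, 9.5, 225.5) [ 576. -402.   76.] [ 610. -396.  136.]
scene (228.5, 224.5, 8.9, 199.5) [ 455. -278.   76.] [ 495. -278.  136.]
scene (297.8, 197.8, 8.7, 191.5) [426. -39.  76.] [467. -49. 136.]
scene (195.0, 201.1, 12.1, 357.5) [ 332. -362.   76.] [ 377. -358.  136.]
```

View pics/topcrop.png

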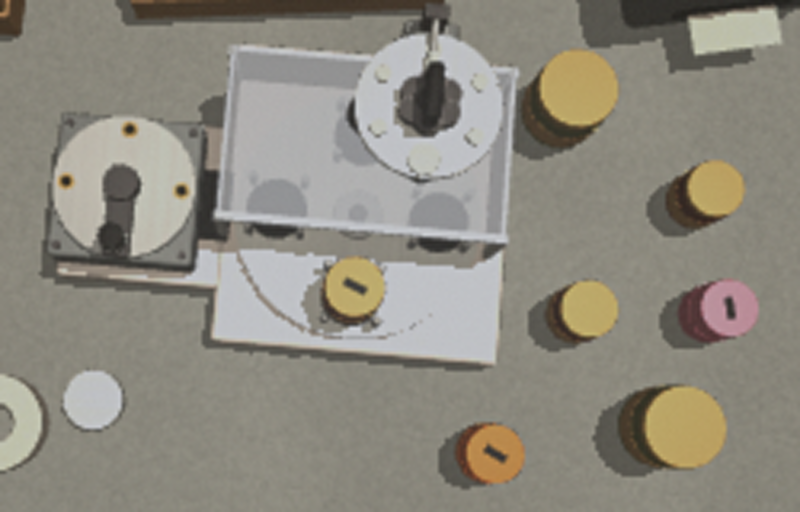

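The crop shows two uncoded narrow gold jars, at top pixels (413,221) and (453,184), and the coded jar with its dark bar at (340,214). The turret's wide cap sits at crop (424,160), towards the coder's front.

Next I'll work out the coder frame and where the turret axis is relative to the port.

```bash
python3 - <<'E'
from h import *
c=dict(np.load('top0.npz'));s=dict(np.load('scene0.npz'))
P=lambda u,v:(230+u/3.2,125+v/3.2)
for n,uv,z in [('jar',(340.5,214.5),136),('hub',P(122,183),130),('knob',P(111,236),166),('n3',P(277,207),60),('n1',P(438,215),60),('n2',P(358,140),60),('axis',P(358,212),62),
 ('guardFR',P(500,240),150),('guardFL',P(217,217),150),('guardBL',P(235,50),150),('guardBR',P(517,70),150),
 ('turC',P(427.5,104.5),200),('turC220',P(427.5,104.5),215),('port?',P(353,112),150),('wide',P(424,160),205),('bar',P(432,95),254)]:
    print(n,np.round(ray(c,uv,z),0))
# tray corners and tray
m=cv2.inRange(cv2.cvtColor(c['image'],cv2.COLOR_RGB2HSV),(5,90,60),(20,255,255))
k=[k for k in cv2.findContours(m[180:250,160:230].copy(),cv2.RETR_EXTERNAL,cv2.CHAIN_APPROX_NONE)[0]]
k=max(k,key=cv2.contourArea)+[160,180]
r=cv2.minAreaRect(k);print(r,[np.round(ray(c,p,35),0) for p in cv2.boxPoints(r)],ray(c,r[0],35))
cr=cv2.resize(s['image'][180:300,180:420],None,fx=3.3,fy=3.3,interpolation=cv2.INTER_CUBIC);cv2.imwrite('pics/scrop.png',cr[:,:,::-1])
E
```

```text
jar [461. -49. 136.]
hub [556. 168. 130.]
knob [500. 171. 166.]
n3 [547.  24.  60.]
n1 [ 542. -135.   60.]
n2 [616. -55.  60.]
axis [543. -56.  62.]
guardFR [ 505. -181.  150.]
guardFL [522.  77. 150.]
guardBL [679.  64. 150.]
guardBR [ 664. -198.  150.]
turC [ 617. -110.  200.]
turC220 [ 613. -108.  215.]
port? [622. -46. 150.]
wide [ 566. -106.  205.]
bar [ 611. -108.  254.]
((193.92080688476562, 213.78456115722656), (42.86548614501953, 53.74672317504883), 8.426968574523926) [array([391., 492.,  35.]), array([563., 477.,  35.]), array([544., 339.,  35.]), array([373., 356.,  35.])] [467.16527144 415.71588916  35.        ]
```

View pics/scrop.png

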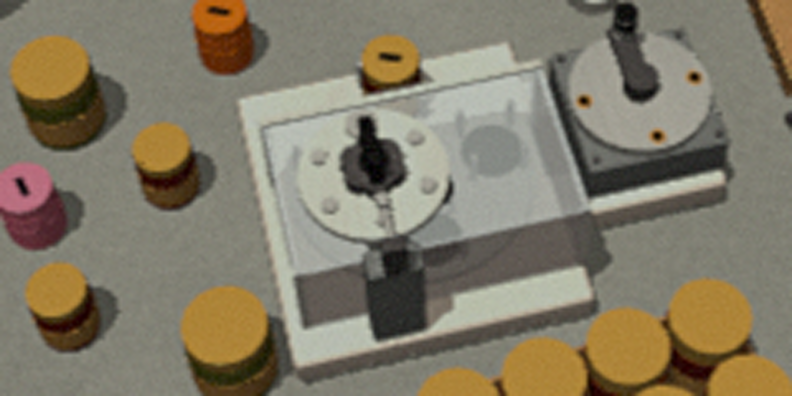

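Scene crop: the turret disc is at crop (373,172), with a small cap either side of +y, at (430,186) and (415,115). The port's black arc shows at (447,190).

The turret axis is therefore near coder (0.08,-0.05) with the port on its +y side. The wide stamp is about 90° anticlockwise of the port, so I'll check that from close by. I'm moving above the turret now.

```bash
cat >> h.py <<'E'
def goto(x,y,z,yaw=None):
    s=ctrl.observe();R=s['eef_rot'];d=R.T@(np.array([x,y,z])-s['eef_pos'])/1000
    a=np.degrees(np.arctan2(R[1,0],R[0,0]));t=None
    if yaw is not None: t=-np.radians((yaw-a+180)%360-180)
    print('t',round(s['time_s'],2),'pos',np.round(s['eef_pos'],1),'yaw',round(a,1),'q',np.round(s['joint_pos'],2),'-> shift',np.round(d,4),'turn',None if t is None else round(t,3))
E
python3 -m creep '[[0.44,-0.265,-0.12,-0.12,0],[0.44,-0.265,-0.12,-0.24,0],[0.44,-0.265,-0.12,-0.36,0],[0.44,-0.265,-0.12,-0.48,0],[0.44,-0.265,-0.12,-0.6,0],[0.44,-0.265,-0.12,-0.72,0],[0.44,-0.265,-0.12,-0.84,0],[0.44,-0.265,-0.12,-0.96,0],[0.44,-0.265,-0.12,-1.08,0],[0.44,-0.265,-0.12,-1.2,0],[0.44,-0.265,-0.12,-1.32,0],[0.44,-0.265,-0.12,-1.44,0]]'
python3 -c "
from h import *
goto(580,-106,360,175.5)"
```

```text
time_s: 1.15
eef_pos: [521.2, -205.0, 366.0]
eef_rot: [[-0.226, 0.974, -0.0], [0.974, 0.226, -0.0], [-0.0, -0.0, -1.0]]
contact_force: [0.7, -0.7, 0.0]
opening: 91.8
finger_force: 0.0
t 1.15 pos [ 521.2 -205.   366. ] yaw 103.0 q [ 0.61  0.3  -0.44  1.52  0.13  1.35  0.38] -> shift [0.0832 0.0796 0.0059] turn -1.265
```

```bash
python3 -m creep '[[0.083,0.08,0.005,-0.12,0],[0.083,0.08,0.005,-0.24,0],[0.083,0.08,0.005,-0.36,0],[0.083,0.08,0.005,-0.48,0],[0.083,0.08,0.005,-0.6,0],[0.083,0.08,0.005,-0.72,0],[0.083,0.08,0.005,-0.84,0],[0.083,0.08,0.005,-0.96,0],[0.083,0.08,0.005,-1.08,0],[0.083,0.08,0.005,-1.2,0],[0.083,0.08,0.005,-1.265,0],[0.083,0.08,0.005,-1.265,0]]' | head -2
python3 - <<'E'
from h import *
goto(612,-108,248,175.5)
s=ctrl.observe();c=ctrl.read_camera('wrist');T=wristT(c,s)
np.savez('w1.npz',T=T,K=c['K'],image=c['image'])
cv2.imwrite('pics/w1.png',c['image'][:,:,::-1])
E
```

```text
time_s: 2.15
eef_pos: [580.2, -108.4, 360.0]
t 2.15 pos [ 580.2 -108.4  360. ] yaw 175.4 q [ 0.59  0.4  -0.73  1.44  0.27  1.4   1.35] -> shift [-0.0318  0.0029  0.112 ] turn -0.002
```

View pics/w1.png

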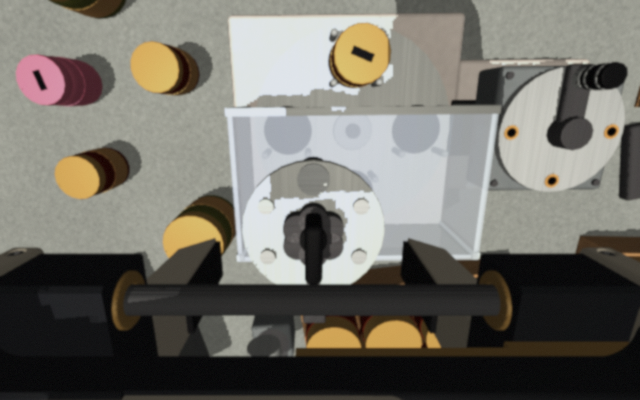

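Wrist view: the wide cap is at (313,180), towards the front. The small caps are at (267,205), (361,205), (274,255) and (358,256), and the bar runs along coder x. I'll find the coder geometry and the port more precisely.

```bash
python3 - <<'E'
from h import *
c=dict(np.load('w1.npz'));T=c['T']
for n,uv,z in [('wide',(313,180),216),('cap',(267,205),216),('cap',(361,205),216),('cap',(274,255),216),('cap',(358,256),216),('hub',(571,133),130),('jar',(361,53),136),('n1',(288,134),60),('n3',(415,134),60),('axis',(352,130),62),('gFL',(229,112),150),('gFR',(495,112),150),('gBL',(240,258),150),('gBR',(478,256),150),('black',(313,161),150)]:
    print(n,uv,np.round(ray(c,uv,z,T),0))
print('port',proj(c,np.array([622,-59,150.]),T),'tur',proj(c,np.array([618,-109,216.]),T))
t=dict(np.load('top0.npz'));print(proj(t,np.array([622,-59,150.])),proj(t,np.array([618,-109,216.])))
im=c['image'][90:290,200:520];cv2.imwrite('pics/w1c.png',cv2.resize(im,None,fx=2.5,fy=2.5,interpolation=cv2.INTER_CUBIC)[:,:,::-1])
E
```

```text
wide (313, 180) [ 568. -105.  216.]
cap (267, 205) [ 586. -146.  216.]
cap (361, 205) [593. -66. 216.]
cap (274, 255) [ 633. -145.  216.]
cap (358, 256) [640. -70. 216.]
hub (571, 133) [559. 169. 130.]
jar (361, 53) [464. -50. 136.]
n1 (288, 134) [ 542. -134.   60.]
n3 (415, 134) [555.  25.  60.]
axis (352, 130) [543. -54.  62.]
gFL (229, 112) [ 508. -182.  150.]
gFR (495, 112) [529.  77. 150.]
gBL (240, 258) [ 665. -194.  150.]
gBR (478, 256) [684.  70. 150.]
black (313, 161) [ 563. -104.  150.]
port [359.84091473 212.2997321 ] tur [313.11603828 236.14596804]
[344.6897153  160.00651002] [363.99934405 155.91170401]
```

View pics/w1c.png

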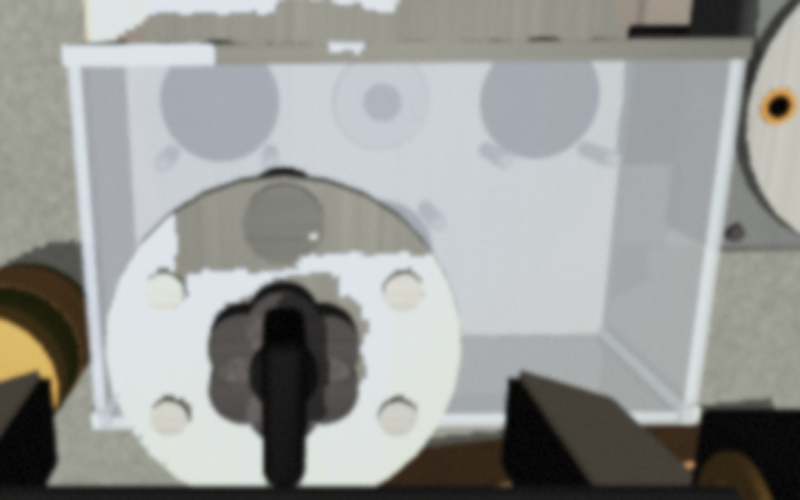

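```bash
python3 - <<'E'
from h import *
c=dict(np.load('w1.npz'));T=c['T']
P=[ray(c,(200+u/2.5,90+v/2.5),198,T)[:2] for u,v in [(284,223),(166,290),(403,290),(171,414),(397,414)]]
ctr=(P[1]+P[2]+P[3]+P[4])/4
ang=[np.degrees(np.arctan2(*(p-ctr)[::-1])) for p in P]
print(np.round(P,1),ctr,np.round(ang,1),[round(float(np.linalg.norm(p-ctr)),1) for p in P])
goto(ctr[0],ctr[1],248,175.5)
E
```

```text
[[ 571.1 -104.8]
 [ 592.5 -149.6]
 [ 599.5  -63.5]
 [ 641.9 -153.5]
 [ 648.8  -67.7]] [ 620.68458703 -108.55137068] [ 175.6 -124.5  115.2  -64.7   55.5] [49.7, 49.7, 49.8, 49.7, 49.6]
t 2.2 pos [ 580.2 -108.3  360.1] yaw 175.1 q [ 0.59  0.4  -0.73  1.44  0.27  1.4   1.34] -> shift [-0.0404  0.0032  0.1121] turn -0.007
```

Cap radius comes out at 49.7 mm (expected 49.5), with the axis at (620.7,-108.6) and the wide stamp at world angle 175.6°. I'm going down onto the bar.

```bash
python3 -m creep '[[-0.04,0.003,0.0,0,0],[-0.04,0.003,0.03,0,0],[-0.04,0.003,0.06,0,0],[-0.04,0.003,0.09,0,0],[-0.04,0.003,0.112,0,0],[-0.04,0.003,0.112,0,0],[-0.04,0.003,0.112,0,1],[-0.04,0.003,0.112,0,1],[-0.04,0.003,0.112,0,1],[-0.04,0.003,0.112,0,1],[-0.04,0.003,0.112,0,1],[-0.04,0.003,0.112,0,1]]'; python3 -c "
from h import *
goto(620.7,-108.6,248,175.5)"
```

```text
time_s: 3.2
eef_pos: [620.7, -108.5, 249.3]
eef_rot: [[-0.996, 0.084, 0.001], [0.084, 0.996, -0.0], [-0.001, -0.0, -1.0]]
contact_force: [0.4, -0.1, 0.1]
opening: 56.7
finger_force: 0.0
t 3.2 pos [ 620.7 -108.5  249.3] yaw 175.2 q [ 0.54  0.54 -0.69  1.52  0.36  1.21  1.27] -> shift [ 0.     -0.0001  0.0013] turn -0.006
```

Fingers are still closing, so I'll finish the grip and begin the clockwise turn.

```bash
python3 -m creep '[[0,0,0.001,0,1],[0,0,0.001,0,1],[0,0,0.001,0,1],[0,0,0.001,0,1],[0,0,0.001,0,1],[0,0,0.001,0,1],[0,0,0.001,0,1],[0,0,0.001,0,1],[0,0,0.001,0.1,1],[0,0,0.001,0.2,1],[0,0,0.001,0.3,1],[0,0,0.001,0.4,1]]'; python3 -m creep '[[0,0,0,0.1,1],[0,0,0,0.2,1],[0,0,0,0.3,1],[0,0,0,0.4,1],[0,0,0,0.5,1],[0,0,0,0.6,1],[0,0,0,0.7,1],[0,0,0,0.8,1],[0,0,0,0.9,1],[0,0,0,1.0,1],[0,0,0,1.1,1],[0,0,0,1.165,1]]'; python3 -c "
from h import *
goto(620.7,-108.6,248,85.5)"
```

```text
time_s: 4.2
eef_pos: [620.2, -110.5, 247.4]
eef_rot: [[-0.882, 0.471, -0.0], [0.471, 0.882, -0.002], [-0.001, -0.002, -1.0]]
contact_force: [-1.4, -7.4, 1.3]
opening: 14.0
finger_force: 30.0
time_s: 5.2
eef_pos: [619.1, -111.2, 247.4]
eef_rot: [[0.086, 0.996, -0.003], [0.996, -0.086, -0.003], [-0.003, -0.002, -1.0]]
contact_force: [-6.6, -8.4, 2.9]
opening: 13.6
finger_force: 30.0
t 5.2 pos [ 619.1 -111.2  247.4] yaw 85.1 q [ 0.31  0.47 -0.33  1.54  0.16  1.16 -0.14] -> shift [ 0.0027  0.0014 -0.0006] turn -0.008
```

```bash
python3 -m creep '[[0,0,0,0,0.5],[0,0,0,0,0.5],[0,0,0,0,0.5],[0,0,0,0,0.5],[0,0,0,0,0.5],[0,0,-0.04,0,0.5],[0,0,-0.08,0,0.3],[0,0,-0.11,0,0],[-0.06,0.02,-0.11,0,0],[-0.06,0.02,-0.11,0,0],[-0.06,0.02,-0.11,0,0],[-0.06,0.02,-0.11,0,0]]'|tail -3; python3 - <<'E'
from h import *
s=ctrl.observe();c=ctrl.read_camera('wrist');T=wristT(c,s)
np.savez('w2.npz',T=T,K=c['K'],image=c['image'])
goto(0,0,0)
for a in range(6):
    th=np.radians(85.5+60*a);print(a,np.round(proj(c,np.array([620.7+49.6*np.cos(th),-108.6+49.6*np.sin(th),198]),T)))
cv2.imwrite('pics/w2.png',c['image'][:,:,::-1])
E
```

```text
contact_force: [0.4, 1.0, 0.3]
opening: 81.6
finger_force: 0.0
t 6.25 pos [ 635.7 -169.7  357. ] yaw 85.5 q [ 0.37  0.46 -0.31  1.29  0.14  1.41 -0.01] -> shift [ 0.1192 -0.6468  0.3575] turn None
0 [286.  57.]
1 [234.  89.]
2 [238. 150.]
3 [288. 178.]
4 [338. 150.]
5 [339.  89.]
```

View pics/w2.png

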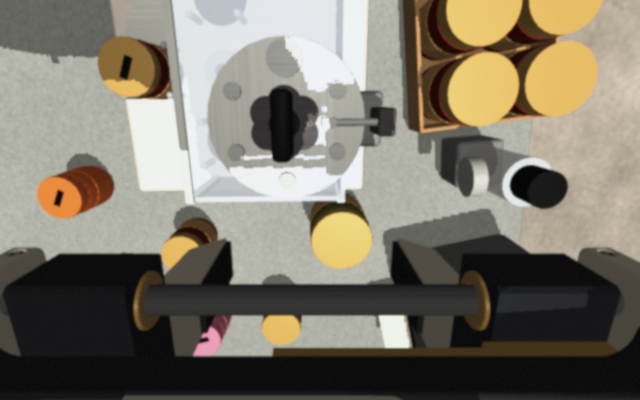

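The caps sit at (286,57), (233,91), (237,151), (287,180), (337,151) and (339,91). They match the prediction for joint 0 within 2 px, and the wide one, at (286,57), is over the port.

Next is the coded jar. I derive place0 ≈ (464,-48) and the crank axis ≈ (562,171).

```bash
python3 -m creep '[[0.108,-0.181,0,-0.12,0],[0.108,-0.181,0.0,-0.24,0],[0.108,-0.181,0,-0.36,0],[0.108,-0.181,0,-0.48,0],[0.108,-0.181,0.0,-0.6,0],[0.108,-0.181,0.03,-0.72,0],[0.108,-0.181,0.06,-0.84,0],[0.108,-0.181,0.09,-0.96,0],[0.108,-0.181,0.09,-1.08,0],[0.108,-0.181,0.09,-1.2,0],[0.108,-0.181,0.09,-1.32,0],[0.108,-0.181,0.09,-1.44,0]]'|head -2; python3 - <<'E'
from h import *
goto(464.5,-48,131,175.5)
s=ctrl.observe();c=ctrl.read_camera('wrist');T=wristT(c,s)
for d in discs(c['image'],(17,90,70),(30,255,255),800): print(d,np.round(ray(c,d,136,T),1))
print(proj(c,np.array([464.5,-48,136]),T))
E
```

```text
time_s: 7.25
eef_pos: [463.2, -46.5, 267.4]
t 7.25 pos [463.2 -46.5 267.4] yaw 168.5 q [ 0.51  0.22 -0.62  1.88  0.15  1.08  1.21] -> shift [-0.0016 -0.0012  0.1364] turn -0.122
(85.7, 216.4, 30.0, 2259.5) [ 441.2 -230.6  136. ]
(308.2, 199.1, 33.8, 3429.5) [463.  -48.2 136. ]
[308.75160249 200.79983523]
```

```bash
python3 -m creep '[[-0.001,-0.002,0,-0.122,0],[-0.001,-0.002,0.03,-0.122,0],[-0.001,-0.002,0.06,-0.122,0],[-0.001,-0.002,0.09,-0.122,0],[-0.001,-0.002,0.12,-0.122,0],[-0.001,-0.002,0.136,-0.122,0],[-0.001,-0.002,0.136,-0.122,1],[-0.001,-0.002,0.136,-0.122,1],[-0.001,-0.002,0.136,-0.122,1],[-0.001,-0.002,0.136,-0.122,1],[-0.001,-0.002,0.136,-0.122,1],[-0.001,-0.002,0.136,-0.122,1]]'
python3 -m creep '[[0,0,0,0,1],[0,0,0,0,1],[0,0,0,0,1],[0,0,-0.015,0,1],[0,0,-0.04,0,1],[0,0,-0.065,0,1],[0,0,-0.09,0,1],[0,0,-0.12,0,1],[0,0,-0.14,0,1],[0,0,-0.14,0,1]]'
python3 -c "
from h import *
goto(467,416,270,175.5)"
```

```text
time_s: 8.3
eef_pos: [464.9, -50.2, 132.5]
eef_rot: [[-0.996, 0.087, 0.002], [0.087, 0.996, -0.0], [-0.002, -0.0, -1.0]]
contact_force: [0.3, 0.2, 6.1]
opening: 57.2
finger_force: 30.0
time_s: 9.13
eef_pos: [466.1, -50.0, 275.6]
eef_rot: [[-0.996, 0.087, 0.007], [0.087, 0.996, -0.001], [-0.007, -0.001, -1.0]]
contact_force: [0.4, -0.2, -2.7]
opening: 57.0
finger_force: 30.0
t 9.13 pos [466.1 -50.  275.6] yaw 175.0 q [ 0.54  0.22 -0.64  1.87  0.15  1.1   1.32] -> shift [0.0397 0.4644 0.0051] turn -0.009
```

```bash
python3 -m creep '[[0.003,0.03,0,0,1],[0.006,0.07,0,0,1],[0.01,0.11,0,0,1],[0.013,0.15,0,0,1],[0.017,0.19,0,0,1],[0.02,0.23,0,0,1],[0.024,0.27,0,0,1],[0.027,0.31,0,0,1],[0.03,0.35,0,0,1],[0.034,0.39,0,0,1],[0.037,0.43,0,0,1],[0.04,0.464,0,0,1]]' | head -2
python3 -m creep '[[0,0,0,0,1],[0,0,0.03,0,1],[0,0,0.06,0,1],[0,0,0.09,0,1],[0,0,0.12,0,1],[0,0,0.145,0,1],[0,0,0.165,0,1],[0,0,0.18,0,1],[0,0,0.187,0,1],[0,0,0.187,0,1],[0,0,0.187,0,1]]'
python3 -c "
from h import *
goto(467,416,76,175.5)"
```

```text
time_s: 10.13
eef_pos: [463.7, 417.9, 270.2]
time_s: 11.05
eef_pos: [464.5, 415.4, 84.4]
eef_rot: [[-0.996, 0.087, -0.001], [0.087, 0.996, -0.0], [0.001, -0.0, -1.0]]
contact_force: [0.4, -0.4, -2.8]
opening: 57.4
finger_force: 30.0
t 11.05 pos [464.5 415.4  84.4] yaw 175.0 q [-0.4   0.7  -0.64  1.71  0.51  0.91  0.24] -> shift [-0.0024  0.0008  0.0084] turn -0.008
```

```bash
python3 -m creep '[[0,0,0.004,0,1],[0,0,0.007,0,1],[0,0,0.009,0,1],[0,0,0.009,0,1],[0,0,0.009,0,1]]'|sed -n '2p;4p;6p;7p;8p'
python3 -m creep '[[0,0,0,0,0],[0,0,0,0,0],[0,0,0,0,0],[0,0,0,0,0],[0,0,-0.03,0,0],[0,0,-0.07,0,0],[0,0,-0.11,0,0],[0,0,-0.15,0,0],[0,0,-0.19,0,0],[0,0,-0.19,0,0]]'|head -2
python3 - <<'E'
from h import *
goto(520,-200,330,175.5)
s=ctrl.observe();c=ctrl.read_camera('wrist');T=wristT(c,s)
for d in discs(c['image'],(17,90,70),(30,255,255),800): print(d,np.round(ray(c,d,80,T),1))
E
```

```text
eef_pos: [464.9, 415.8, 76.6]
contact_force: [-0.8, -1.4, 5.0]
finger_force: 30.0
time_s: 12.3
eef_pos: [466.0, 418.8, 274.0]
t 12.3 pos [466.  418.8 274. ] yaw 175.0 q [-0.34  0.52 -0.73  1.5   0.36  1.25  0.36] -> shift [-0.1078 -0.6112 -0.061 ] turn -0.008
(558.5, 192.0, 102.8, 18143.5) [500.8 667.9  80. ]
(292.0, 161.5, 70.3, 5780.0) [446.5 404.3  80. ]
```

```bash
python3 -m creep '[[-0.006,-0.03,-0.02,0,0],[-0.02,-0.12,-0.05,0,0],[-0.02,-0.36,-0.05,0,0],[-0.02,-0.36,-0.05,0,0],[-0.02,-0.36,-0.05,0,0],[-0.02,-0.36,-0.05,0,0],[-0.02,-0.36,-0.05,0,0],[-0.02,-0.36,-0.05,0,0],[-0.02,-0.36,-0.05,0,0],[-0.02,-0.36,-0.05,0,0],[-0.02,-0.36,-0.05,0,0],[-0.02,-0.36,-0.05,0,0]]'|head -2
python3 - <<'E'
from h import *
c=ctrl.read_camera('top');cr=cv2.resize(c['image'][130:290,150:480],None,fx=2.4,fy=2.4,interpolation=cv2.INTER_CUBIC);cv2.imwrite('pics/top2.png',cr[:,:,::-1])
c=ctrl.read_camera('top')
for n in ['top','scene']:
    c=ctrl.read_camera(n)
    for d in discs(c['image'],(17,90,70),(30,255,255),80):
        p=ray(c,d,76)
        if 300<p[0]<700 and -480<p[1]<500: print(n,d,np.round(p))
goto(453,-277,250,175.5)
E
```

```text
time_s: 13.35
eef_pos: [453.1, 55.3, 314.9]
top (443.1, 258.1, 13.5, 511.5) [ 339. -366.   76.]
top (413.4, 221.1, 9.0, 232.5) [ 451. -277.   76.]
top (189.5, 214.0, 9.4, 239.0) [462. 416.  76.]
top (452.9, 183.5, 9.3, 234.0) [ 571. -401.   76.]
top (410.1, 152.4, 12.6, 451.5) [ 668. -269.   76.]
scene (247.7, 279.3, 13.5, 497.0) [ 661. -266.   76.]
scene (196.9, 268.0, 9.4, 226.0) [ 576. -402.   76.]
scene (228.5, 225.0, 9.0, 200.5) [ 457. -278.   76.]
scene (195.0, 201.1, 12.1, 360.5) [ 332. -362.   76.]
scene (429.6, 171.5, 8.7, 190.5) [464. 417.  76.]
t 13.55 pos [453.2  56.6 315.2] yaw 175.2 q [ 0.39  0.18 -0.72  1.82  0.12  1.19  1.12] -> shift [-0.0278 -0.3325  0.065 ] turn -0.006
```

View pics/top2.png

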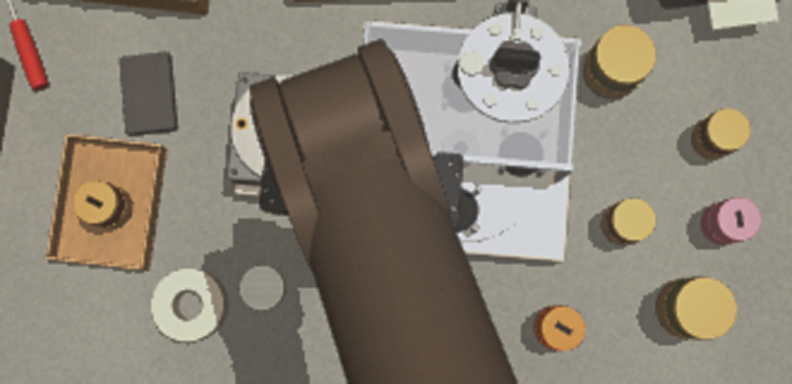

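The coded jar, dark bar up, stands in the middle of the tray at crop (100,203). The wide stamp is on the +y side at (470,63), and both salsa jars are in place at (632,220) and (728,130). Now jar 1.

```bash
python3 -m creep '[[-0.028,-0.333,0,0,0],[-0.028,-0.333,0,0,0],[-0.028,-0.333,0,0,0],[-0.028,-0.333,0,0,0],[-0.028,-0.333,0,0,0],[-0.028,-0.333,0,0,0],[-0.028,-0.333,0.03,0,0],[-0.028,-0.333,0.065,0,0],[-0.028,-0.333,0.1,0,0],[-0.028,-0.333,0.1,0,0]]'|head -2
python3 - <<'E'
from h import *
s=ctrl.observe();c=ctrl.read_camera('wrist');T=wristT(c,s)
for d in discs(c['image'],(17,90,70),(30,255,255),800): print(d,np.round(ray(c,d,76,T),1))
goto(454,-277.5,71,175.5)
E
```

```text
time_s: 14.38
eef_pos: [450.4, -280.6, 210.6]
(196.5, 337.4, 26.2, 1198.0) [ 575. -398.   76.]
(313.2, 199.2, 33.3, 3328.0) [ 451.3 -278.1   76. ]
(176.4, 61.4, 63.0, 10682.0) [ 337.6 -368.9   76. ]
t 14.43 pos [ 449.8 -279.8  209.4] yaw 174.9 q [ 0.82  0.37 -0.47  1.82  0.2   1.    1.75] -> shift [-0.0051  0.0022  0.1383] turn -0.01
```

```bash
python3 -m creep '[[-0.003,0.002,0.03,0,0],[-0.003,0.002,0.06,0,0],[-0.003,0.002,0.09,0,0],[-0.003,0.002,0.12,0,0],[-0.003,0.002,0.138,0,0],[-0.003,0.002,0.138,0,0],[-0.003,0.002,0.138,0,1],[-0.003,0.002,0.138,0,1],[-0.003,0.002,0.138,0,1],[-0.003,0.002,0.138,0,1],[-0.003,0.002,0.138,0,1],[-0.003,0.002,0.138,0,1]]'
python3 -m creep '[[0,0,0,0,1],[0,0,0,0,1],[0,0,0,0,1],[0,0,0,0,1],[0,0,-0.015,0,1],[0,0,-0.04,0,1],[0,0,-0.07,0,1],[0,0,-0.1,0,1],[0,0,-0.13,0,1],[0,0,-0.16,0,1],[0,0,-0.16,0,1],[0,0,-0.16,0,1]]'
python3 -c "
from h import *
goto(464.5,-48,230,175.5)"
```

```text
time_s: 15.43
eef_pos: [455.9, -278.1, 78.4]
eef_rot: [[-0.996, 0.087, 0.001], [0.087, 0.996, -0.001], [-0.002, -0.001, -1.0]]
contact_force: [-0.8, 1.6, 5.7]
opening: 57.1
finger_force: 30.1
time_s: 16.43
eef_pos: [456.0, -277.6, 238.8]
eef_rot: [[-0.996, 0.087, 0.002], [0.087, 0.996, -0.002], [-0.003, -0.001, -1.0]]
contact_force: [-0.0, -0.1, -3.3]
opening: 57.0
finger_force: 30.0
t 16.43 pos [ 456.  -277.6  238.8] yaw 175.0 q [ 0.82  0.34 -0.49  1.78  0.18  1.05  1.75] -> shift [0.0116 0.2295 0.0085] turn -0.009
```

Jar 1 is held, with the TCP 78 mm above its underside because I gripped slightly high. I'll go over the nest and check the jar's offset in the jaws.

```bash
python3 -m creep '[[0.002,0.03,0,0,1],[0.004,0.07,0,0,1],[0.006,0.11,0,0,1],[0.008,0.15,0,0,1],[0.01,0.19,0,0,1],[0.011,0.215,0,0,1],[0.012,0.23,0,0,1],[0.012,0.23,0,0,1],[0.012,0.23,0,0,1]]'|head -2
python3 - <<'E'
from h import *
s=ctrl.observe();c=ctrl.read_camera('wrist');T=wristT(c,s)
goto(464.5,-48,140,175.5)
z=s['eef_pos'][2]-78.4+76
for d in discs(c['image'],(17,90,70),(30,255,255),800): print(d,np.round(ray(c,d,z,T),1))
cr=c['image'];cv2.imwrite('pics/w3.png',cr[:,:,::-1])
E
```

```text
time_s: 17.18
eef_pos: [462.5, -46.6, 236.1]
t 17.23 pos [462.6 -47.7 236.2] yaw 175.0 q [ 0.49  0.25 -0.61  1.93  0.17  1.01  1.3 ] -> shift [-0.0021 -0.0001  0.0962] turn -0.008
(310.8, 269.0, 62.2, 7489.5) [457.4 -45.7 233.7]
```

View pics/w3.png

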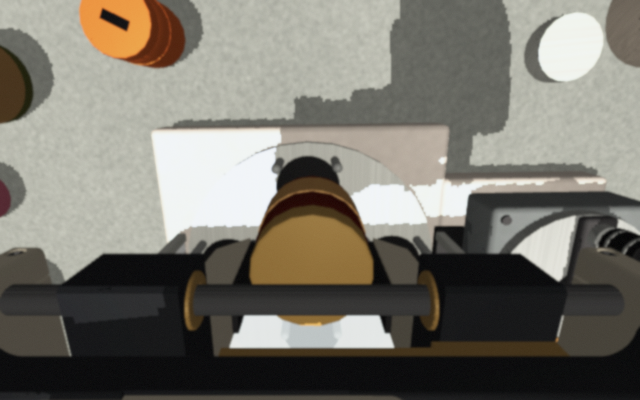

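The held jar's lid spans columns 250–373, with its front edge at about row 212 and its back edge at about row 325 behind the rod. I'll compare that with the projected rim of a centred jar.

```bash
python3 - <<'E'
from h import *
s=ctrl.observe();c=ctrl.read_camera('wrist')
Tt=c['tool_from_camera'];im=c['image']
hsv=cv2.cvtColor(im,cv2.COLOR_RGB2HSV)
col=hsv[190:345,312];print([(190+i,int(p[0]),int(p[1]),int(p[2])) for i,p in enumerate(col) if (i+190 in range(204,222)) or i+190>314][::1])
row=hsv[262,235:390];g=np.where((row[:,0]>14)&(row[:,0]<32)&(row[:,1]>90))[0]+235;print(g.min(),g.max())
a=np.linspace(0,2*np.pi,200)
for x0 in (-4,-2,0,2,4):
  for z0 in (0,3):
    q=np.array([proj(c,np.array([x0+29*np.cos(t),29*np.sin(t),z0]),Tt) for t in a]);print(x0,z0,np.round(q[:,1].min(),1),np.round(q[:,1].max(),1),np.round([q[:,0].min(),q[:,0].max()],1))
E
```

```text
[(204, 9, 182, 49), (205, 15, 167, 58), (206, 17, 162, 66), (207, 18, 154, 71), (208, 19, 153, 70), (209, 18, 154, 71), (210, 18, 156, 72), (211, 19, 156, 72), (212, 18, 155, 74), (213, 19, 152, 82), (214, 19, 151, 101), (215, 19, 146, 129), (216, 19, 144, 147), (217, 19, 143, 153), (218, 19, 142, 154), (219, 19, 145, 153), (220, 19, 144, 154), (221, 19, 144, 154), (315, 18, 118, 97), (316, 18, 148, 124), (317, 19, 153, 137), (318, 19, 153, 140), (319, 19, 153, 140), (320, 18, 155, 140), (321, 19, 153, 142), (322, 19, 154, 156), (323, 19, 148, 189), (324, 19, 127, 217), (325, 18, 79, 215), (326, 21, 24, 202), (327, 78, 6, 197), (328, 90, 9, 197), (329, 90, 8, 196), (330, 90, 9, 196), (331, 90, 10, 197), (332, 90, 9, 196), (333, 90, 9, 196), (334, 90, 9, 197), (335, 90, 9, 197), (336, 90, 9, 197), (337, 94, 9, 198), (338, 90, 9, 197), (339, 94, 9, 197), (340, 90, 9, 197), (341, 94, 10, 197), (342, 90, 9, 197), (343, 94, 9, 197), (344, 90, 8, 196)]
249 374
-4 0 229.1 344.8 [244.3 375.2]
-4 3 226.6 340.5 [245.6 374. ]
-2 0 224.6 341.3 [244.1 375.4]
-2 3 222.2 336.9 [245.3 374.2]
0 0 220.1 337.6 [243.8 375.7]
0 3 217.7 333.4 [245.1 374.4]
2 0 215.6 334.0 [243.5 375.9]
2 3 213.3 329.8 [244.8 374.7]
4 0 211.0 330.3 [243.3 376.2]
4 3 208.8 326.2 [244.6 374.9]
```

```bash
python3 -m creep '[[-0.002,0,0.015,0,1],[-0.004,0,0.03,0,1],[-0.004,0,0.04,0,1],[-0.004,0,0.04,0,1],[-0.004,0,0.04,0,1],[-0.004,0,0.04,0,1]]'|sed -n '2p;4p'
python3 -c "
from h import *
goto(467,-48,140,175.5)"
```

```text
eef_pos: [467.7, -47.8, 197.8]
contact_force: [-0.2, -0.5, -2.2]
t 17.78 pos [467.7 -47.8 197.8] yaw 175.0 q [ 0.47  0.31 -0.59  1.97  0.21  0.92  1.25] -> shift [ 0.0006 -0.0002  0.0578] turn -0.009
```

```bash
python3 -m creep '[[0,0,0.01,0,1],[0,0,0.018,0,1],[0,0,0.024,0,1],[0,0,0.03,0,1],[0,0,0.036,0,1],[0,0,0.036,0,1],[0,0,0.036,0,1]]'|sed -n '2p;4p'
python3 -m creep '[[0,0,0.006,0,1],[0,0,0.012,0,1],[0,0,0.018,0,1],[0,0,0.021,0,1],[0,0,0.021,0,1],[0,0,0.021,0,1]]'|sed -n '2p;4p'
```

```text
eef_pos: [467.2, -47.4, 161.1]
contact_force: [0.3, 0.2, -3.2]
eef_pos: [467.4, -47.5, 140.3]
contact_force: [0.7, 0.6, -2.6]
```

```bash
python3 -m creep '[[0,0,0.001,0,1],[0,0,0.002,0,1],[0,0,0.002,0,1],[0,0,0.002,0,1]]'|sed -n '2p;4p'
python3 -m creep '[[0,0,0,0,0],[0,0,0,0,0],[0,0,0,0,0],[0,0,0,0,0],[0,0,0,0,0],[0,0,-0.03,0,0],[0,0,-0.06,0,0],[0,0,-0.1,0,0],[0,0,-0.13,0,0],[0,0,-0.13,0,0],[0,0,-0.13,0,0]]'|sed -n '2p;4p'
python3 - <<'E'
from h import *
s=ctrl.observe();c=ctrl.read_camera('wrist');T=wristT(c,s)
for d in discs(c['image'],(17,90,70),(30,255,255),800): print(d,np.round(ray(c,d,136,T),1))
# knob
g=cv2.cvtColor(c['image'],cv2.COLOR_RGB2GRAY)
goto(507.2,175.4,260,85.5)
print(proj(c,np.array([507,175.4,166]),T))
E
```

```text
eef_pos: [467.6, -47.5, 138.6]
contact_force: [-0.1, -0.7, -2.8]
eef_pos: [468.5, -47.5, 270.3]
contact_force: [0.1, -0.2, -0.3]
(311.4, 190.7, 33.8, 3395.5) [463.2 -46.2 136. ]
t 20.17 pos [467.6 -47.7 268.8] yaw 175.0 q [ 0.51  0.23 -0.61  1.87  0.15  1.09  1.32] -> shift [-0.02    0.2257  0.0087] turn 1.562
[610.59056291 232.70522956]
```

The jar in the nest reads (463.2,-46.2) with the same lid radius as the coded jar had, so it is seated. On to the knob, with the fingers turned along coder x.

```bash
python3 -m creep '[[-0.02,0.225,0,0.12,0],[-0.02,0.225,0,0.24,0],[-0.02,0.225,0,0.36,0],[-0.02,0.225,0,0.48,0],[-0.02,0.225,0,0.6,0],[-0.02,0.225,0,0.72,0],[-0.02,0.225,0,0.84,0],[-0.02,0.225,0,0.96,0],[-0.02,0.225,0,1.08,0],[-0.02,0.225,0,1.2,0],[-0.02,0.225,0,1.32,0],[-0.02,0.225,0,1.44,0]]'|sed -n '2p'
python3 -m creep '[[0,0,0,0.12,0],[0,0,0,0.12,0],[0,0,0,0.12,0],[0,0,0,0.12,0]]'|sed -n '2p'
python3 - <<'E'
from h import *
s=ctrl.observe();c=ctrl.read_camera('wrist');T=wristT(c,s)
np.savez('w4.npz',T=T,K=c['K'],image=c['image']);cv2.imwrite('pics/w4.png',c['image'][:,:,::-1])
goto(507.2,175.4,158,85.5)
print(proj(c,np.array([507.2,175.4,166]),T),proj(c,np.array([562,171.2,130]),T))
E
```

```text
eef_pos: [506.2, 174.6, 266.6]
eef_pos: [506.5, 174.8, 267.6]
t 21.55 pos [506.7 174.8 267.8] yaw 88.0 q [-0.12  0.31 -0.41  1.74  0.14  1.12 -0.6 ] -> shift [0.0007 0.0006 0.1098] turn 0.044
[311.62286895 210.8020289 ] [377.74035156 200.01574599]
```

View pics/w4.png

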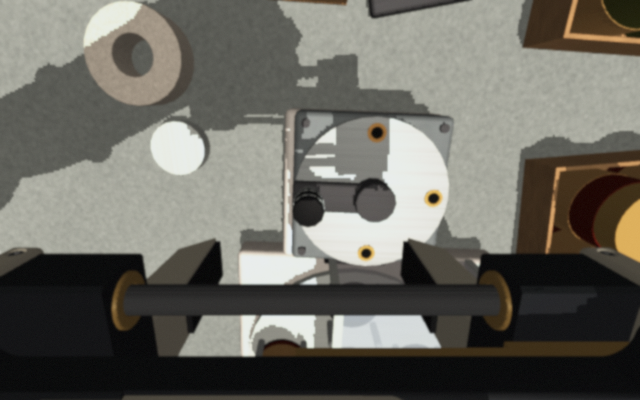

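Knob top is at (308,210) and the hub at (374,201), so knob ≈ (504.8,175) and crank axis ≈ (559.5,170.5). I'll narrow the jaws first to clear the hub, then descend.

```bash
python3 -m creep '[[0.0,-0.0015,0.03,0.04,0.6],[0.0,-0.0015,0.05,0.04,0.6],[0.0,-0.0015,0.06,0.04,0.6],[0.0,-0.0015,0.06,0.04,0.6],[0.0,-0.0015,0.06,0.04,0.6],[0.0,-0.0015,0.06,0.04,0.6],[0.0,-0.0015,0.06,0.04,0.6],[0.0,-0.0015,0.06,0.04,0.6]]'
python3 -c "
from h import *
goto(504.8,175,158.5,85.5)"
```

```text
time_s: 22.22
eef_pos: [506.0, 175.2, 209.5]
eef_rot: [[0.077, 0.997, 0.002], [0.997, -0.077, 0.001], [0.001, 0.002, -1.0]]
contact_force: [-0.0, 0.6, 1.1]
opening: 43.5
finger_force: 0.0
t 22.22 pos [506.  175.2 209.5] yaw 85.6 q [-0.13  0.36 -0.39  1.82  0.16  0.98 -0.67] -> shift [-0.0004 -0.0013  0.051 ] turn 0.001
```

```bash
python3 -m creep '[[0.0,-0.001,0.01,0,0.6],[0.0,-0.001,0.025,0,0.6],[0.0,-0.001,0.04,0,0.6],[0.0,-0.001,0.05,0,0.6],[0.0,-0.001,0.05,0,0.6],[0.0,-0.001,0.05,0,0.6],[0.0,-0.001,0.05,0,1],[0.0,-0.001,0.05,0,1],[0.0,-0.001,0.05,0,1],[0.0,-0.001,0.05,0,1],[0.0,-0.001,0.05,0,1],[0.0,-0.001,0.05,0,1]]'
python3 -c "
from h import *
goto(504.8,175,158.5,85.5)"
```

```text
time_s: 23.22
eef_pos: [504.1, 175.4, 159.2]
eef_rot: [[0.077, 0.997, 0.0], [0.997, -0.077, 0.0], [0.0, 0.0, -1.0]]
contact_force: [-5.4, 1.1, 6.5]
opening: 23.4
finger_force: 30.0
t 23.22 pos [504.1 175.4 159.2] yaw 85.6 q [-0.15  0.42 -0.38  1.88  0.2   0.87 -0.7 ] -> shift [-0.0003  0.0007  0.0007] turn 0.001
```

```bash
python3 -m creep '[[0,0,-0.004,0,1],[0,0,-0.008,0,1],[0,0,-0.012,0,1],[0,0,-0.012,0,1],[0,0,-0.012,0,1],[0,0,-0.012,0,1]]'
python3 - <<'E'
from h import *
s=ctrl.observe();p=s['eef_pos'];R=s['eef_rot']
C=np.array([559.5,170.5])
ax=np.radians(-4.4);x=np.array([np.cos(ax),np.sin(ax)]);y=np.array([-x[1],x[0]])
print(p, np.linalg.norm(p[:2]-C))
for k in range(0,13):
    th=np.radians(7.5*k); d=55*(-x*np.cos(th)-y*np.sin(th))+55*x
    print(k,np.round((R.T@np.append(d,0))[:2]/1000,4))
E
```

```text
time_s: 23.72
eef_pos: [504.1, 175.0, 170.1]
eef_rot: [[0.077, 0.997, -0.001], [0.997, -0.077, -0.0], [-0.0, -0.001, -1.0]]
contact_force: [-1.4, 1.2, -10.0]
opening: 23.6
finger_force: 30.0
[504.08501952 175.01459377 170.07470479] 55.59857569143573
0 [0. 0.]
1 [-0.0072  0.0005]
2 [-0.0142  0.0019]
3 [-0.021   0.0042]
4 [-0.0275  0.0074]
5 [-0.0335  0.0114]
6 [-0.0389  0.0161]
7 [-0.0436  0.0215]
8 [-0.0476  0.0275]
9 [-0.0508  0.034 ]
10 [-0.0531  0.0408]
11 [-0.0545  0.0479]
12 [-0.055  0.055]
```

```bash
python3 -m creep '[[-0.003,0,0,0,1],[-0.007,0.0005,0,0,1],[-0.014,0.002,0,0,1],[-0.021,0.004,0,0,1],[-0.0275,0.0075,0,0,1],[-0.0335,0.0115,0,0,1],[-0.039,0.016,0,0,1],[-0.0435,0.0215,0,0,1],[-0.0475,0.0275,0,0,1],[-0.051,0.034,0,0,1],[-0.053,0.041,0,0,1],[-0.053,0.041,0,0,1]]'
python3 -m creep '[[-0.001,0.004,0,0,1],[-0.0015,0.007,0,0,1],[-0.002,0.011,0,0,1],[-0.002,0.014,0,0,1],[-0.002,0.014,0,0,1],[-0.002,0.014,0,0,1],[-0.002,0.014,0,0,1]]'
python3 - <<'E'
from h import *
s=ctrl.observe();d=s['eef_pos'][:2]-[559.5,170.5];print(np.linalg.norm(d),np.degrees(np.arctan2(d[1],d[0])))
E
```

```text
time_s: 24.72
eef_pos: [534.1, 109.9, 166.8]
eef_rot: [[0.081, 0.997, -0.018], [0.997, -0.081, -0.014], [-0.015, -0.017, -1.0]]
contact_force: [-19.6, -25.0, -2.0]
opening: 22.0
finger_force: 32.2
time_s: 25.3
eef_pos: [550.7, 102.0, 167.0]
eef_rot: [[0.086, 0.996, -0.013], [0.996, -0.086, -0.018], [-0.019, -0.011, -1.0]]
contact_force: [-11.9, -34.5, -7.5]
opening: 18.9
finger_force: 35.2
69.05579034023172 -97.2948663632315
```

The tool slipped outward on the knob: the opening fell to 18.9 mm and the radius grew to 69 mm. I'll open a little, let the pin rest on the plate, and look.

```bash
python3 -m creep '[[0,0,0,0,0.6],[0,0,0,0,0.6],[0,0,0,0,0.6],[0,0,0,0,0.6],[0,0,0,0,0.6],[0,0,-0.03,0,0.5],[0,0,-0.06,0,0.4],[0,0,-0.09,0,0.4],[0,0,-0.1,0,0.4],[0,0,-0.1,0,0.4]]'|sed -n '2p;4p;5p;6p;7p'
python3 - <<'E'
from h import *
s=ctrl.observe();c=ctrl.read_camera('wrist');T=wristT(c,s)
np.savez('w5.npz',T=T,K=c['K'],image=c['image']);cv2.imwrite('pics/w5.png',c['image'][:,:,::-1])
goto(507.2,175.4,158,85.5)
for a in (-90,-94.4,-100): 
    a=np.radians(a);print(proj(c,np.array([559.5+55*np.cos(a),170.5+55*np.sin(a),173]),T))
E
```

```text
eef_pos: [556.8, 117.2, 274.1]
contact_force: [0.2, -0.2, 0.5]
opening: 54.6
finger_force: 0.0
t 26.18 pos [555.8 116.6 272. ] yaw 85.6 q [-0.02  0.36 -0.38  1.67  0.14  1.14 -0.51] -> shift [ 0.0547 -0.0534  0.1138] turn 0.001
[313.63593007 214.16187759]
[307.84009789 214.38124435]
[300.4639763  214.04982281]
```

View pics/w5.png

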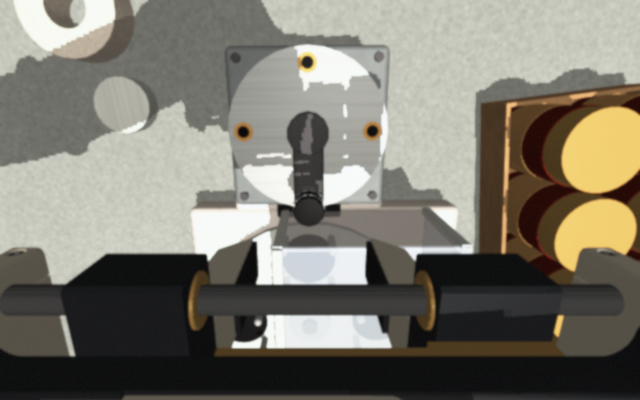

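The arm now points straight at the -y side: hub (307,132), knob (309,209), in line with the hole at (307,62). I'll measure its angle and whether the pin dropped.

```bash
python3 - <<'E'
from h import *
c=dict(np.load('w5.npz'));T=c['T'];im=c['image']
cv2.imwrite('pics/w5c.png',cv2.resize(im[110:240,240:380],None,fx=4.5,fy=4.5,interpolation=cv2.INTER_CUBIC)[:,:,::-1])
for z in (166,173):
    print(z,[np.round(proj(c,np.array([559.5+55*np.cos(a),170.5+55*np.sin(a),z]),T),1).tolist() for a in np.radians([-90,-94.4,-99])])
print('hub',proj(c,np.array([559.5,170.5,130]),T))
h=[ray(c,p,118,T)[:2] for p in [(307,62),(243.5,131.5),(372.5,131)]]
print(np.round(h,1),'centre',np.round((h[1]+h[2])/2,1),'dirs',np.degrees(np.arctan2(*(h[2]-h[1])[::-1])),[np.linalg.norm(q-(h[1]+h[2])/2) for q in h])
E
```

```text
166 [[313.5, 211.2], [307.9, 211.4], [302.0, 211.2]]
173 [[313.6, 214.2], [307.8, 214.4], [301.8, 214.2]]
hub [307.8666191 132.3405701]
[[563.  224.2]
 [505.7 174.3]
 [613.5 166.4]] centre [559.6 170.3] dirs -4.173918182805853 [np.float64(53.95245707640416), np.float64(54.02112836746532), np.float64(54.02112836746532)]
```

View pics/w5c.png

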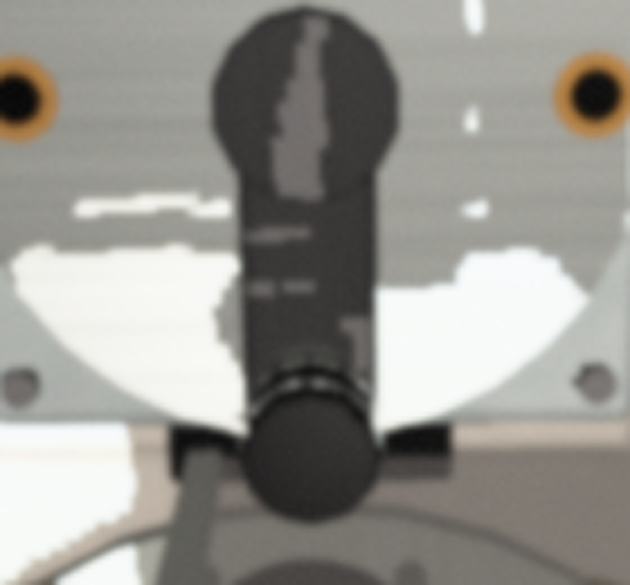

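Knob centre is at (309.1,211.1). The prediction is (307.9,211.4) for pin home (top at 166) and row 214.4 for a resting pin. So the pin is home at one step.

For the next step I'll turn the gripper along with the crank. Now jar 2, going round in front of the turret.

```bash
python3 -m creep '[[0,-0.04,-0.04,-0.12,0],[0,-0.08,-0.06,-0.24,0],[-0.275,-0.09,-0.06,-0.36,0],[-0.275,-0.09,-0.06,-0.48,0],[-0.275,-0.09,-0.06,-0.6,0],[-0.275,-0.09,-0.06,-0.72,0],[-0.275,-0.09,-0.06,-0.84,0],[-0.275,-0.09,-0.06,-0.96,0],[-0.275,-0.09,-0.06,-1.08,0],[-0.275,-0.09,-0.06,-1.2,0],[-0.275,-0.09,-0.06,-1.32,0],[-0.275,-0.09,-0.06,-1.44,0]]'|sed -n '2p'
python3 - <<'E'
from h import *
goto(573,-401,260,175.5)
E
```

```text
eef_pos: [442.9, -153.5, 328.9]
t 27.18 pos [ 442.9 -153.5  328.9] yaw 162.8 q [ 0.55  0.15 -0.37  1.79  0.06  1.22  1.43] -> shift [-0.1976 -0.1981  0.0686] turn -0.221
```

```bash
python3 -m creep '[[-0.195,-0.198,0,-0.12,0],[-0.195,-0.198,0,-0.13,0],[-0.195,-0.198,0,-0.13,0],[-0.195,-0.198,0,-0.13,0],[-0.195,-0.198,0,-0.13,0],[-0.195,-0.198,0,-0.13,0],[-0.195,-0.198,0.03,-0.13,0],[-0.195,-0.198,0.07,-0.13,0],[-0.195,-0.198,0.1,-0.13,0],[-0.195,-0.198,0.12,-0.13,0],[-0.195,-0.198,0.12,-0.13,0],[-0.195,-0.198,0.12,-0.13,0]]'|sed -n '2p'
python3 - <<'E'
from h import *
s=ctrl.observe();c=ctrl.read_camera('wrist');T=wristT(c,s)
for d in discs(c['image'],(17,90,70),(30,255,255),800): print(d,np.round(ray(c,d,76,T),1))
for n in ['top','scene']:
    c=ctrl.read_camera(n)
    for d in discs(c['image'],(17,90,70),(30,255,255),80):
        p=ray(c,d,76)
        if 300<p[0]<700 and -480<p[1]<500: print(n,d,np.round(p))
    if n=='top': cv2.imwrite('pics/top3.png',cv2.resize(c['image'][125:285,230:480],None,fx=3.2,fy=3.2,interpolation=cv2.INTER_CUBIC)[:,:,::-1])
goto(573,-401,71,175.5)
E
```

```text
eef_pos: [570.6, -397.6, 208.5]
(304.1, 201.1, 33.7, 3395.5) [ 571.5 -402.7   76. ]
(12.0, 132.0, 43.7, 2444.5) [ 478.8 -614.1   76. ]
top (443.1, 258.0, 13.5, 513.0) [ 339. -366.   76.]
top (189.5, 214.0, 9.4, 241.0) [462. 416.  76.]
top (452.8, 183.2, 9.2, 179.5) [ 572. -401.   76.]
top (410.1, 152.4, 12.6, 451.0) [ 668. -269.   76.]
scene (247.8, 279.2, 13.6, 513.0) [ 660. -266.   76.]
scene (196.9, 267.9, 9.5, 228.5) [ 576. -402.   76.]
scene (195.4, 200.9, 11.6, 288.5) [ 331. -361.   76.]
scene (429.5, 172.0, 8.7, 193.5) [465. 416.  76.]
t 28.33 pos [ 572.3 -398.5  212.4] yaw 170.2 q [ 0.69  0.6  -0.26  1.41  0.16  1.15  1.81] -> shift [-0.0007 -0.0022  0.1414] turn -0.093
```

View pics/top3.png

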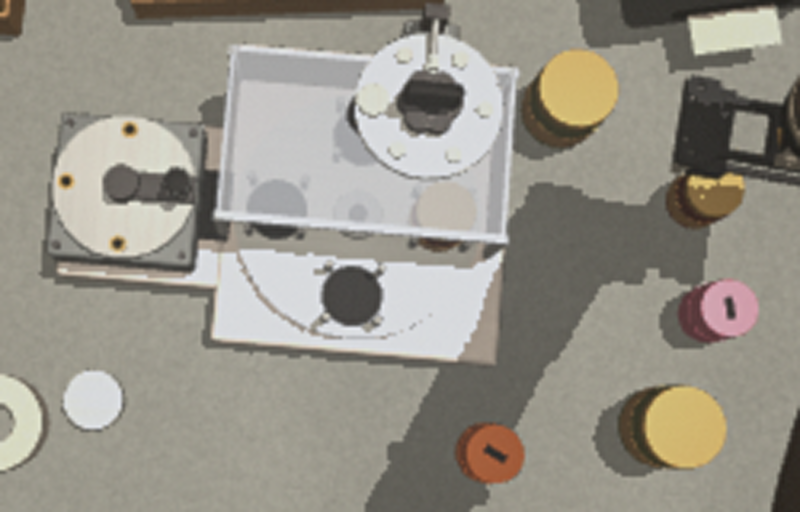

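Jar 1 stands under the guard at place1 (crop (445,210)), the front nest is empty at (352,295), and the crank is one step on. Grasping jar 2 at (572.5,-402).

```bash
python3 -m creep '[[0,-0.003,0.03,-0.08,0],[0,-0.003,0.06,-0.08,0],[0,-0.003,0.09,-0.08,0],[0,-0.003,0.1,-0.08,0],[0,-0.003,0.1,-0.08,0],[0,-0.003,0.1,-0.08,0]]'|sed -n '2p'
python3 -c "
from h import *
goto(572.5,-402,72,175.5)"
```

```text
eef_pos: [571.6, -401.5, 112.1]
t 28.83 pos [ 571.6 -401.5  112.1] yaw 174.8 q [ 0.7   0.69 -0.26  1.5   0.2   0.97  1.85] -> shift [-0.0008 -0.0004  0.0401] turn -0.013
```

```bash
python3 -m creep '[[-0.001,0,0.02,0,0],[-0.001,0,0.037,0,0],[-0.001,0,0.04,0,0],[-0.001,0,0.04,0,0.3],[-0.001,0,0.04,0,1],[-0.001,0,0.04,0,1],[-0.001,0,0.04,0,1],[-0.001,0,0.04,0,1],[-0.001,0,0.04,0,1],[-0.001,0,0.04,0,1],[-0.001,0,0.04,0,1],[-0.001,0,0.04,0,1]]'
python3 -m creep '[[0,0,-0.01,0,1],[0,0,-0.03,0,1],[0,0,-0.06,0,1],[0,0,-0.09,0,1],[0,0,-0.12,0,1],[0,0,-0.15,0,1],[0,0,-0.16,0,1],[0,0,-0.16,0,1]]'|sed -n '2p;4p;6p;7p;8p'
python3 - <<'E'
from h import *
goto(463,-48,230,175.5)
c=ctrl.read_camera('top')
print(ray(c,(230+352/3.2,125+295/3.2),60))
E
```

```text
time_s: 29.83
eef_pos: [572.2, -402.1, 71.4]
eef_rot: [[-0.996, 0.092, 0.001], [0.092, 0.996, -0.001], [-0.001, -0.001, -1.0]]
contact_force: [-1.1, -2.5, 6.7]
opening: 57.4
finger_force: 30.0
eef_pos: [573.1, -401.5, 233.8]
contact_force: [1.4, -0.2, -2.2]
finger_force: 30.0
t 30.5 pos [ 573.1 -401.5  233.8] yaw 174.8 q [ 0.7   0.59 -0.28  1.37  0.17  1.2   1.89] -> shift [0.1419 0.342  0.0025] turn -0.013
[461.1414073  -51.01642194  60.        ]
```

```bash
python3 -m creep '[[0.02,0.02,0,0,1],[0.045,0.045,0,0,1],[0.07,0.07,0,0,1],[0.095,0.095,0,0,1],[0.118,0.12,0,0,1],[0.125,0.155,0,0,1],[0.129,0.19,0,0,1],[0.133,0.225,0,0,1],[0.136,0.26,0,0,1],[0.139,0.295,0,0,1],[0.141,0.325,0,0,1],[0.141,0.342,0,0,1]]'|sed -n '2p'
python3 -m creep '[[0,0,0.02,0,1],[0,0,0.035,0,1],[0,0,0.04,0,1],[0,0,0.04,0,1],[0,0,0.04,0,1]]'|sed -n '2p'
python3 - <<'E'
from h import *
goto(464.3,-48,133,175.5)
s=ctrl.observe();c=ctrl.read_camera('wrist');Tt=c['tool_from_camera'];hsv=cv2.cvtColor(c['image'],cv2.COLOR_RGB2HSV)
print([(i,int(hsv[i,312,2])) for i in list(range(206,226,2))+list(range(314,332,2))])
E
```

```text
eef_pos: [460.7, -43.9, 228.5]
eef_pos: [461.9, -48.0, 189.7]
t 31.97 pos [461.9 -48.  189.7] yaw 174.7 q [ 0.36  0.29 -0.45  2.    0.16  0.89  1.3 ] -> shift [-0.0025  0.0002  0.0567] turn -0.013
[(206, 34), (208, 36), (210, 36), (212, 37), (214, 38), (216, 38), (218, 53), (220, 70), (222, 71), (224, 72), (314, 67), (316, 127), (318, 140), (320, 142), (322, 141), (324, 140), (326, 140), (328, 140), (330, 140)]
```

```bash
python3 - <<'E'
from h import *
c=ctrl.read_camera('wrist');hsv=cv2.cvtColor(c['image'],cv2.COLOR_RGB2HSV)
print([(i,hsv[i,312].tolist()) for i in list(range(328,346,1))])
print([(i,hsv[i,312].tolist()) for i in list(range(214,223,1))])
row=hsv[268,225:400];g=np.where((row[:,0]>14)&(row[:,0]<32)&(row[:,1]>90))[0]+225;print(g.min(),g.max())
goto(464.3,-48,133,175.5)
E
```

```text
[(328, [19, 153, 140]), (329, [18, 152, 141]), (330, [19, 153, 140]), (331, [19, 156, 139]), (332, [18, 154, 142]), (333, [19, 153, 140]), (334, [18, 154, 142]), (335, [19, 154, 156]), (336, [19, 151, 192]), (337, [20, 146, 224]), (338, [20, 144, 232]), (339, [21, 142, 233]), (340, [20, 142, 232]), (341, [20, 132, 230]), (342, [19, 98, 222]), (343, [20, 45, 205]), (344, [40, 8, 195]), (345, [85, 8, 196])]
[(214, [4, 215, 38]), (215, [2, 203, 39]), (216, [2, 198, 40]), (217, [8, 191, 44]), (218, [13, 173, 53]), (219, [18, 163, 64]), (220, [18, 152, 69]), (221, [18, 157, 70]), (222, [19, 147, 71])]
249 374
t 32.07 pos [462.9 -48.1 190.8] yaw 174.7 q [ 0.36  0.29 -0.45  2.    0.16  0.89  1.3 ] -> shift [-0.0014  0.0002  0.0578] turn -0.014
```

Lid edges have shifted 13 and 17.5 px relative to jar 1, so this jar sits about 3.8 mm differently in the jaws and the target TCP x is about 463.7. Lowering.

```bash
python3 -m creep '[[-0.001,0,0.01,0,1],[-0.001,0,0.018,0,1],[-0.001,0,0.024,0,1],[-0.001,0,0.03,0,1],[-0.001,0,0.036,0,1],[-0.001,0,0.036,0,1],[-0.001,0,0.036,0,1]]'|sed -n '2p;4p'
python3 -m creep '[[0,0,0.006,0,1],[0,0,0.012,0,1],[0,0,0.018,0,1],[0,0,0.021,0,1],[0,0,0.021,0,1],[0,0,0.021,0,1]]'|sed -n '2p;4p'
```

```text
eef_pos: [463.4, -47.9, 154.1]
contact_force: [1.0, 0.8, -2.0]
eef_pos: [463.5, -47.9, 133.2]
contact_force: [0.6, -0.5, -3.4]
```

```bash
python3 -m creep '[[0,0,0.001,0,1],[0,0,0.002,0,1],[0,0,0.002,0,1],[0,0,0.002,0,0],[0,0,0.002,0,0],[0,0,0.002,0,0],[0,0,0.002,0,0],[0,0,0.002,0,0],[0,0,-0.03,0,0],[0,0,-0.07,0,0],[0,0,-0.11,0,0],[0,0,-0.15,0,0]]'|sed -n '2p;4p'
python3 -m creep '[[0,0,0,0,0],[0,0,0,0,0],[0,0,0,0,0]]'|sed -n '2p;4p'
python3 - <<'E'
from h import *
s=ctrl.observe();c=ctrl.read_camera('wrist');T=wristT(c,s)
for d in discs(c['image'],(17,90,70),(30,255,255),800): print(d,np.round(ray(c,d,136,T),1))
goto(555.4,115.5,275,85.5)
E
```

```text
eef_pos: [463.1, -47.7, 285.3]
contact_force: [1.7, -0.4, 1.1]
eef_pos: [463.4, -48.0, 283.3]
contact_force: [0.2, -0.9, -0.4]
(308.2, 195.4, 32.3, 3069.5) [464.9 -50.1 136. ]
t 34.45 pos [463.  -48.1 282.6] yaw 174.7 q [ 0.39  0.19 -0.47  1.87  0.09  1.11  1.37] -> shift [-0.0771  0.1713  0.0074] turn 1.558
```

```bash
python3 -m creep '[[0,0.06,0,0.12,0],[-0.02,0.1,0,0.24,0],[-0.05,0.14,0,0.36,0],[-0.077,0.171,0,0.48,0],[-0.077,0.171,0,0.6,0.5],[-0.077,0.171,0,0.72,0.6],[-0.077,0.171,0,0.84,0.6],[-0.077,0.171,0,0.96,0.6],[-0.077,0.171,0,1.08,0.6],[-0.077,0.171,0,1.2,0.6],[-0.077,0.171,0,1.32,0.6],[-0.077,0.171,0,1.44,0.6]]'|sed -n '2p'
python3 -m creep '[[0,0,0.02,0.12,0.6],[0,0,0.05,0.12,0.6],[0,0,0.07,0.12,0.6],[0,0,0.07,0.12,0.6],[0,0,0.07,0.12,0.6],[0,0,0.07,0.12,0.6]]'|sed -n '2p;5p'
python3 -c "
from h import *
goto(555.4,115.5,158.5,85.5)"
```

```text
eef_pos: [555.2, 115.2, 281.4]
eef_pos: [556.2, 115.5, 213.8]
opening: 36.9
t 35.95 pos [556.2 115.5 213.8] yaw 85.4 q [-0.12  0.39 -0.25  1.75  0.11  1.01 -0.48] -> shift [-0.0001 -0.0008  0.0553] turn -0.002
```

```bash
python3 -m creep '[[0,-0.001,0.02,0,0.6],[0,-0.001,0.04,0,0.6],[0,-0.001,0.054,0,0.6],[0,-0.001,0.054,0,0.6],[0,-0.001,0.054,0,0.6],[0,-0.001,0.054,0,1],[0,-0.001,0.054,0,1],[0,-0.001,0.054,0,1],[0,-0.001,0.054,0,1],[0,-0.001,0.054,0,1],[0,-0.001,0.054,0,1],[0,-0.001,0.054,0,1]]'
python3 -m creep '[[0,0,-0.004,0,1],[0,0,-0.008,0,1],[0,0,-0.012,0,1],[0,0,-0.012,0,1],[0,0,-0.012,0,1],[0,0,-0.012,0,1]]'
python3 - <<'E'
from h import *
s=ctrl.observe();R=s['eef_rot'];C=np.array([559.6,170.3]);d=s['eef_pos'][:2]-C;print(np.linalg.norm(d),np.degrees(np.arctan2(*d[::-1])))
a0=np.radians(-94.3);f=lambda a:55*np.array([np.cos(a),np.sin(a),0])
for k in range(1,16): print(k,np.round((R.T@(f(a0+np.radians(6*k))-f(a0)))[:2]/1000,4),round(-np.radians(6*k),3))
E
```

```text
time_s: 36.95
eef_pos: [555.6, 115.7, 160.9]
eef_rot: [[0.081, 0.997, 0.002], [0.997, -0.081, 0.0], [0.001, 0.002, -1.0]]
contact_force: [-2.3, -0.4, 6.1]
opening: 23.1
finger_force: 30.0
time_s: 37.45
eef_pos: [555.0, 115.6, 171.2]
eef_rot: [[0.081, 0.997, 0.0], [0.997, -0.081, 0.0], [0.0, 0.0, -1.0]]
contact_force: [4.0, 2.9, -9.6]
opening: 23.0
finger_force: 30.0
54.878255352351395 -94.76829349380576
1 [0.0003 0.0057] -0.105
2 [0.0013 0.0114] -0.209
3 [0.0028 0.017 ] -0.314
4 [0.0049 0.0223] -0.419
5 [0.0075 0.0275] -0.524
6 [0.0107 0.0323] -0.628
7 [0.0143 0.0367] -0.733
8 [0.0184 0.0408] -0.838
9 [0.0229 0.0444] -0.942
10 [0.0278 0.0475] -1.047
11 [0.0329 0.0501] -1.152
12 [0.0383 0.0521] -1.257
13 [0.0439 0.0535] -1.361
14 [0.0496 0.0544] -1.466
15 [0.0553 0.0547] -1.571
```

```bash
python3 -m creep '[[0,0.003,0,-0.05,1],[0.0003,0.0057,0,-0.105,1],[0.0013,0.0114,0,-0.209,1],[0.0028,0.017,0,-0.314,1],[0.0049,0.0223,0,-0.419,1],[0.0075,0.0275,0,-0.524,1],[0.0107,0.0323,0,-0.628,1],[0.0143,0.0367,0,-0.733,1],[0.0184,0.0408,0,-0.838,1],[0.0184,0.0408,0,-0.838,1],[0.0184,0.0408,0,-0.838,1]]'
python3 - <<'E'
from h import *
s=ctrl.observe();R=s['eef_rot'];C=np.array([559.6,170.3]);d=s['eef_pos'][:2]-C;print(np.linalg.norm(d),np.degrees(np.arctan2(*d[::-1])))
goto(0,0,0)
f=lambda a:55*np.array([np.cos(a),np.sin(a),0]);Rz=cv2.Rodrigues(np.array([0,0,np.radians(48)]))[0]
R0=np.array([[0.081,0.997,0],[0.997,-0.081,0],[0,0,-1.]]);a0=np.radians(-94.3+48)
for k in (1,2,3,4,5,6,7): print(k,np.round(((Rz@R0).T@(f(a0+np.radians(6*k))-f(a0)))[:2]/1000,4),round(-np.radians(6*k),3))
E
```

```text
time_s: 38.37
eef_pos: [596.2, 130.7, 170.5]
eef_rot: [[-0.686, 0.727, -0.003], [0.727, 0.686, 0.0], [0.002, -0.002, -1.0]]
contact_force: [-0.7, 4.1, -10.3]
opening: 23.7
finger_force: 30.0
53.918058584637 -47.300847967849094
t 38.37 pos [596.2 130.7 170.5] yaw 133.3 q [-0.01  0.53 -0.43  1.68  0.25  0.99  0.23] -> shift [ 0.3139 -0.5229  0.1721] turn None
1 [0.0003 0.0057] -0.105
2 [0.0013 0.0114] -0.209
3 [0.0028 0.017 ] -0.314
4 [0.0049 0.0223] -0.419
5 [0.0075 0.0275] -0.524
6 [0.0107 0.0323] -0.628
7 [0.0144 0.0367] -0.733
```

Works well now. Finishing the quarter turn.

```bash
python3 -m creep '[[0,0.003,0,-0.05,1],[0.0003,0.0057,0,-0.105,1],[0.0013,0.0114,0,-0.209,1],[0.0028,0.017,0,-0.314,1],[0.0049,0.0223,0,-0.419,1],[0.0075,0.0275,0,-0.524,1],[0.0107,0.0323,0,-0.628,1],[0.0144,0.0367,0,-0.733,1],[0.0144,0.0367,0,-0.733,1],[0.0144,0.0367,0,-0.733,1],[0.0144,0.0367,0,-0.733,1]]'
python3 - <<'E'
from h import *
s=ctrl.observe();R=s['eef_rot'];C=np.array([559.6,170.3]);d=s['eef_pos'][:2]-C;print(np.linalg.norm(d),np.degrees(np.arctan2(*d[::-1])))
goto(614.4,166.2,162,175.6)
E
```

```text
time_s: 39.28
eef_pos: [612.5, 165.6, 170.7]
eef_rot: [[-0.996, 0.084, -0.003], [0.084, 0.996, -0.001], [0.003, -0.001, -1.0]]
contact_force: [-6.1, 2.0, -9.1]
opening: 23.3
finger_force: 30.0
53.1586782568397 -5.1264624032274835
t 39.28 pos [612.5 165.6 170.7] yaw 175.2 q [ 0.04  0.6  -0.6   1.6   0.38  1.06  0.82] -> shift [-0.0018  0.0008  0.0087] turn -0.007
```

```bash
python3 -m creep '[[0,0.001,0,0,1],[0,0.001,0.004,0,1],[0,0.001,0.008,0,1],[0,0.001,0.011,0,1],[0,0.001,0.011,0,1],[0,0.001,0.011,0,1]]'
python3 -m creep '[[0,0,0,0,0.6],[0,0,0,0,0.6],[0,0,0,0,0.6],[0,0,0,0,0.6],[0,0,0,0,0.6],[0,0,-0.03,0,0.6],[0,0,-0.07,0,0.6],[0,0,-0.11,0,0.5],[0.03,0,-0.11,0,0.5],[0.03,0,-0.11,0,0.5],[0.03,0,-0.11,0,0.5]]'|sed -n '2p'
python3 - <<'E'
from h import *
s=ctrl.observe();c=ctrl.read_camera('wrist');T=wristT(c,s)
np.savez('w6.npz',T=T,K=c['K'],image=c['image']);im=c['image']
cv2.imwrite('pics/w6.png',im[80:320,160:560][:,:,::-1].repeat(2,0).repeat(2,1)[:600,:800])
goto(0,0,0)
C=np.array([559.6,170.3])
for z in (166,173): print(z,[np.round(proj(c,np.array([*(C+55*np.array([np.cos(a),np.sin(a)])),z]),T)-[160,80],1)*2 for a in np.radians([-8.3,-4.3,-.3])])
print((proj(c,np.array([*C,130]),T)-[160,80])*2)
E
```

```text
time_s: 39.78
eef_pos: [612.7, 166.3, 161.0]
eef_rot: [[-0.996, 0.084, -0.002], [0.084, 0.996, -0.002], [0.002, -0.002, -1.0]]
contact_force: [-8.9, 0.3, 0.3]
opening: 23.4
finger_force: 30.0
eef_pos: [583.5, 169.9, 271.6]
t 40.75 pos [584.2 169.3 270.8] yaw 175.4 q [ 0.07  0.47 -0.65  1.55  0.3   1.22  0.86] -> shift [ 0.5689 -0.2157  0.2703] turn None
166 [array([287.2, 333.8]), array([297.2, 334. ]), array([307.2, 333.6])]
173 [array([286.8, 341.6]), array([297. , 341.8]), array([307.4, 341.4])]
[296.97229055 174.00969623]
```

View pics/w6.png

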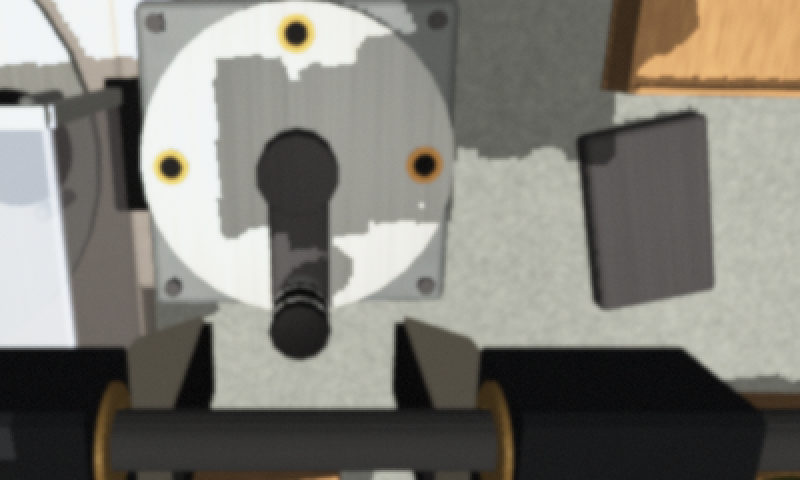

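The knob is at (300,331) and the pin-home prediction is (297,334); a resting pin would be at row 342. The pin is home. I'll back off and check from above.

```bash
python3 -m creep '[[0.0,0,-0.06,0,0],[0.2,0.05,-0.06,0,0],[0.2,0.05,-0.06,0,0],[0.2,0.05,-0.06,0,0],[0.22,0.15,-0.06,0,0],[0.22,0.15,-0.06,0,0],[0.22,0.15,-0.06,0,0],[0.22,0.15,-0.06,0,0],[0.22,0.15,-0.06,0,0],[0.22,0.15,-0.06,0,0],[0.22,0.15,-0.06,0,0],[0.22,0.15,-0.06,0,0]]'|sed -n '2p;4p'
python3 - <<'E'
from h import *
c=ctrl.read_camera('top');cv2.imwrite('pics/top4.png',cv2.resize(c['image'][125:285,170:480],None,fx=2.55,fy=2.55,interpolation=cv2.INTER_CUBIC)[:,:,::-1])
E
```

```text
eef_pos: [378.3, 335.5, 329.9]
contact_force: [-0.2, -0.5, -0.2]
```

View pics/top4.png

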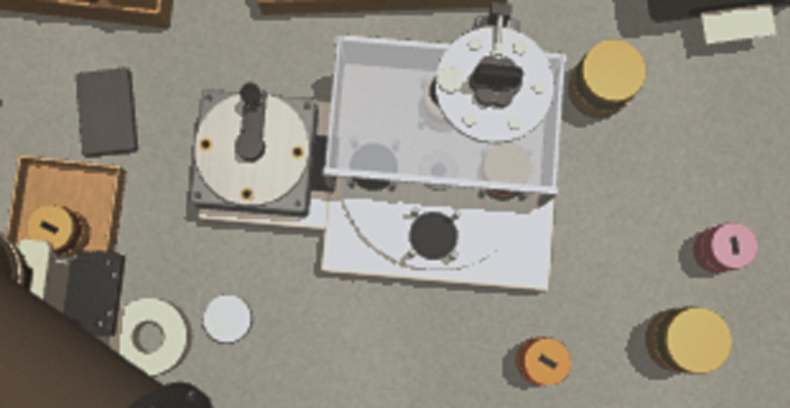

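Jars stand at place1 (crop (507,168)) and place2 (about (437,105)). The front nest is empty, the wide stamp is at the port, the coded jar is in the tray, and the bystanders haven't moved. Handing in.

```bash
python3 -c "
from station import ctrl
print(ctrl.close_job())"
```

```text
the job is handed in; nothing more can be done
None
```

The job is handed in, with no verdict returned: the last camera views show the wide stamp clicked in over the port, the coded jar standing in the tray, both salsa jars (only two were on the bench) in adjoining nests under the guard, the index pin home, the front nest empty, and the other things where they were.

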